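# Hardness-check the press dies with the cordless probe

## Robot

A 6-joint arm with a two-finger parallel gripper is mounted at the origin on the work surface. World frame = base frame: x ahead of the robot, y to its left, z up, the work surface at z = 0. Lengths are in mm, angles in rad, forces in N, time in s.
With the tool pointing down it reaches from about 250 to 800 mm from the base axis. Payload 8.5 kg.
Tool frame: the origin (TCP) lies midway between the tips of the shut fingers; the grasp point (between the pads) lies 19 mm behind it; z points along the fingers, x is the direction in which the jaws open and shut, and the axes are right-handed (so a half turn about z gives the same grasp; the last joint's range is limited). The gripper opens to 85 mm and grips with 20 to 120 N. Pads are 22 mm wide; open, the fingers measure 114 mm over their backs; the gripper's body (76 mm by 85 mm) begins 54 mm behind the grasp point. The pads swing forward as they close: fully open they stand 13 mm farther back than shut.
Start: joints at [1.213, 0.238, -0.013, 1.319, 0, 1.571], TCP at [183.845, 491.711, 231.276] pointing down, gripper open.
Joint ranges: [-2.66, 2.66], [-1.03, 1.9], [-1.14, 1.46], [-1.82, 2.27], [-1.45, 1.34], [-3.14, 3.14]. Speed limits (rad/s): [2.22, 2.22, 2.79, 3.14, 3.14, 3.14].

## Interface

Orientations are given as [roll, pitch, yaw] about the fixed x, y, z axes, in that order (R = Rz(yaw) Ry(pitch) Rx(roll)).
In Python, from cell import bot gives the robot as it stands. The module is installed in compiled form; this text tells all that it offers.
- The arm moves only by the tool step_arm, never from a script. Its argument "rows" is a list that holds one entry, the list of rows, each a list of 5 numbers: the shift along the tool's x, y, z in cm, then the turn about the tool's z in degrees, then the closure in counts, from 0 (fully open) to 255 (shut). A call has 1 to 10 rows; each row is the pose to reach, as a shift and turn from the pose commanded when the call began, along the tool's axes at that moment; what a row does not reach only later rows make up. A row lasts 1/8 s, in which the tool goes at most 62.5 mm and 10.7 degrees, less where a joint would pass 70% of its speed; a pose out of reach is approached as far as the arm can. A call with a gripper value outside its range is refused whole. The fingers move at their own pace and stop on an object; the grip force is fixed at half the most. Time passes only in rows, so rows that repeat a pose let the fingers close. It gives the time, the measured TCP pose, the force and the opening at its end, in the units of the state.
- bot.observe(): the state, without advancing time (a new reading comes with each control period).
- bot.read_camera(name): name is "side" or "top" or "wrist"; returns a dict with "image" (384x512x3 uint8, red, green, blue), "fx", "fy", "cx", "cy" (pixels), "extrinsics" (4x4, takes a point from world to camera coordinates); the wrist camera has in their place "hand_eye" (4x4, takes a point from camera to tool coordinates, whose origin is the TCP and whose axes are the tool frame's). Camera axes: x right, y down, z forward; pixel columns grow to the right and rows downward; lengths in mm; the calibration is good to about 2 mm. A picture is of the moment at which its call begins: read the wrist's pose just before it. There is no depth.
- bot.close_job(): hands the job in, once; it reports no verdict.
Trained networks look in a picture, given as the dict that the camera call returned (one of the last four; its "shot" number tells which), for a name from the list of things; names that differ only in an ending like _2 or _b are one class to them, and where a whole thing is asked for, a point or a joint stands for the part that bears it (a point fixed in the world has none). Each returns a list of dicts, best first, with "p" (0 to 1); they miss things now and then, are a little off and sometimes report something else, mostly with a low value. They report only what shows in the picture. A call takes as long as a camera call. They do not tell look-alikes from the thing itself.
- bot.look_for(picture, target): "centre" ([column, row] in pixels, amid what is visible of it).
The state is a dict: "clock": time; "qpos": joint angles; "dq": joint speeds; "joint_efforts": joint torques, N m; "position": TCP position; "ee_rot": TCP orientation; "ft_force": force on the tool from outside, world axes, zero at the start; "moment": the same for the moment, N m; "opening": finger opening in mm.
Only numpy, scipy, OpenCV 4.12 (cv2) and the standard library are available. Lean on these libraries where they do the work, as an engineer would, in place of code of your own. Each camera call takes 0.05 s, during which the arm holds its last target. There are 200 camera calls.

## Task

Check the hardness of the pieces on the black bench plate: first turn the tester's selector to the yellow dot, take the probe from its stand and press its needle gently, upright, for about a second on the red spot in the middle of the brass blank. Then set the selector to the blue dot and do the same on the red spot of every round steel die where it stands on the plate, from the smallest die to the largest. Finish with the probe back in its stand, fully down on its collar, all the dies standing upright in the green-lined tray, the selector back on the white (off) dot, and the brass blank and everything else left in place.

Things in the scene. Friction and masses are not known exactly. Their poses are not given: they have to be found in the camera images.
- console: grey tester console, fixed, 170 (x) x 200 (y) x 55 mm high; origin under its centre, x away from its user; along its +x edge a hood 46 mm deep, 28 mm higher. Selector axis vertical, 25 mm to -x of centre. Round it at radius 37 mm five dots; their angles seen from above, from console +x towards +y: white (off) +60, yellow +30, green 0, blue -30, red -60 degrees
- selector (a joint): selector knob of the console, rad, grows clockwise seen from above: 0 = pointer at white (off) dot, 0.524 yellow, 1.047 green, 1.571 blue, 2.094 red; spring clicks hold it at each dot (about 0.07 N m to pass to the next) and draw it to the nearest dot when let go; stops just past white and red
- selector_grip (a point): point on the selector's axis at the height to grip, 77 mm above the table; the knob is a black bar 48 mm long, 14 mm thick, from 9 to 36 mm above the console's top, on a skirt 50 mm in diameter, 9 mm high; the bar lies along the direction from the axis to the dot it points at (white line at that end)
- stand: aluminium probe stand, fixed, 56 x 56 x 70 mm, with a square upright pocket 26 x 26 mm right through its middle; origin at the centre of its underside
- probe: cordless probe, an upright round pen 140 mm long, 0.16 kg; origin on its axis at the tip, z up. Needle 6 mm diameter to z = 8 mm, nose cone 10 mm wide at z = 8 to 22 mm at z = 32, then 22 mm diameter; orange collar 36 mm diameter at z = 65 to 71; ribbed black grip z = 71 to 138 (hold at about 105). In the stand the collar rests on its top, the tip 5 mm above the table
- probe_tip (a point): the probe's tip: end of the sprung needle (moves in with it)
- probe_pin (a joint): how far the needle is pressed into the probe, 0 (out) to 0.005 m (bottomed); the spring takes 1.4 N to start and 0.9 N more for each mm, about 6 N at full travel. A reading needs it pressed in by 1 mm or more (2 to 3 mm is good)
- plate: black cast-iron bench plate, fixed, 270 (its x) x 345 (its y) x 25 mm high; origin at the centre of its underside
- tray: flat steel tray with green lining, fixed, 200 x 200 mm outside, walls 5 mm thick and 16 mm high, floor 5 mm above the table; origin at the centre of its underside
- blank: brass blank, a flat round disc lying on the plate among the dies, 58 mm diameter, 14 mm high, 0.3 kg, with a red test spot (10 mm diameter) in the middle of its top; it stays on the plate. Origin at the centre of its underside
- die34: round steel die, 34 mm diameter, 26 mm high, about 0.18 kg, standing on the plate; origin at the centre of its underside; may be absent
- die34_spot (a point): centre of the red test spot (10 mm diameter) on the flat top of the 34 mm die, 10.2 mm off its axis along the die's x axis
- die40: round steel die, 40 mm diameter, 26 mm high, about 0.25 kg, standing on the plate; origin at the centre of its underside; may be absent
- die40_spot (a point): centre of the red test spot (10 mm diameter) on the flat top of the 40 mm die, 12.0 mm off its axis along the die's x axis
- die47: round steel die, 47 mm diameter, 26 mm high, about 0.35 kg, standing on the plate; origin at the centre of its underside; may be absent
- die47_spot (a point): centre of the red test spot (10 mm diameter) on the flat top of the 47 mm die, 14.1 mm off its axis along the die's x axis
- die54: round steel die, 54 mm diameter, 26 mm high, about 0.46 kg, standing on the plate; origin at the centre of its underside; may be absent
- die54_spot (a point): centre of the red test spot (10 mm diameter) on the flat top of the 54 mm die, 16.2 mm off its axis along the die's x axis
- oil: yellow oil bottle with red cap, 54 mm diameter, 130 mm high, bystander; origin at the centre of its underside
- vblock: dark steel V-block, 70 x 48 x 44 mm, bystander; origin at the centre of its underside
- wrench: wrench lying flat, bystander
- brush: brush lying flat, bystander
- caliper: caliper lying flat, 200 mm long, bystander; origin at the middle of its beam
- paste: low blue jar with black lid, 60 mm diameter, 45 mm high, bystander; origin at the centre of its underside
Things that resemble listed ones, but are neither listed nor needed, are in the scene too. Leave any pink or purple look-alike of the probe alone.

How it is judged:
By the outcome, as a careful person would: the job done as asked, in the order asked, and still so for the second after the job is handed in, with the robot touching nothing.
Of die34, die40, die47, die54 only 2 to 4 are there at a start; the rules pass over those that are not, and their reading is None.
At some moment in a run one of die34, die40, die47, die54 may be knocked a few centimetres aside while the robot is not near it.
It also fails if it takes over 210 s, if anything falls off the work surface, if the arm or the gripper's body presses on something with over 40 N, if the wrist force passes 120 N, or if a joint passes its speed limit or range.

## Working session

There is one attempt and no reset: what is moved stays moved. The work goes in short steps, Python scripts to look and compute and a tool call to move; the robot and the scene stay as the last step left them, time stands still between calls to the robot, and variables do not carry over. Pictures are saved under pics/ and viewed, about 12 in all and at most 16, crops included, and the job is handed in when it is done.

Besides the shell and the picture viewer there is one more tool, called after "Call:" in YAML: its name, and indented under it one key for each argument. step_arm: Moves the arm, as the interface text tells. Its arguments: {"type":"object","properties":{"rows":{"type":"array"}},"required":["rows"]}

```bash
mkdir -p pics; cat > h.py <<'E'
import numpy as np, cv2
from scipy.spatial.transform import Rotation as R
from cell import bot
def tool():
    s=bot.observe(); T=np.eye(4); T[:3,:3]=R.from_euler('xyz',s['ee_rot']).as_matrix(); T[:3,3]=s['position']; return T
def cam(name):
    T=tool(); p=bot.read_camera(name)
    p['W']=T@p['hand_eye'] if name=='wrist' else np.linalg.inv(p['extrinsics'])
    return p
def ray(p,uv):
    d=p['W'][:3,:3]@np.array([(uv[0]-p['cx'])/p['fx'],(uv[1]-p['cy'])/p['fy'],1]); return p['W'][:3,3],d
def at(p,uv,z):
    o,d=ray(p,uv); return o+d*(z-o[2])/d[2]
def proj(p,X):
    c=np.linalg.inv(p['W'])@np.append(X,1); return [p['fx']*c[0]/c[2]+p['cx'],p['fy']*c[1]/c[2]+p['cy']]
def save(p,f,crop=None,s=1):
    im=p['image'][:,:,::-1]
    if crop: im=im[crop[1]:crop[3],crop[0]:crop[2]]
    cv2.imwrite('pics/'+f,cv2.resize(im,None,fx=s,fy=s,interpolation=cv2.INTER_CUBIC))
E
python3 - <<'E'
from h import *
print(bot.observe())
np.set_printoptions(precision=1,suppress=True)
for n in ['top','side']:
    p=cam(n); save(p,n+'0.png',s=1.5); print(n,p['fx'],p['W'])
    if n=='top':
        H={'console':55,'selector':80,'stand':70,'probe':140,'plate':25,'tray':5,'blank':39,'die34':51,'die40':51,'die47':51,'die54':51,'oil':130,'vblock':44,'paste':45,'caliper':5}
    for t in H:
        print(t,[(np.round(d['centre']),round(d['p'],2),at(p,d['centre'],H[t])[:2]) for d in bot.look_for(p,t)[:3]])
p=cam('wrist');print(p['hand_eye'],p['fx'])
E
```

```text
{'clock': 0.0, 'qpos': array([ 1.21300466e+00,  2.38779178e-01, -1.42382914e-02,  1.31919425e+00,
        1.96066094e-05,  1.57074041e+00]), 'dq': array([ 0.00068728,  0.00063899, -0.00064792,  0.0004597 ,  0.00096911,
        0.00119114]), 'joint_efforts': array([-7.37633563e-04, -5.38781548e+01,  3.46434510e+01,  1.86615234e-02,
        2.56871772e-05, -1.19240391e-05]), 'position': array([183.71095237, 491.3756847 , 230.68467604]), 'ee_rot': array([-3.14157297e+00,  1.41539332e-03,  1.21306057e+00]), 'ft_force': array([0.45959295, 0.34195715, 0.07363575]), 'moment': array([-0.03693684,  0.01203384,  0.0513772 ]), 'opening': 85.51073068489742}
top 436.7668598081195 [[  -0.    -1.     0.2  365. ]
 [  -1.     0.    -0.     8.9]
 [   0.    -0.2   -1.  1053.7]
 [   0.     0.     0.     1. ]]
console [(array([107., 214.]), 0.83, array([482.7, 331.8]))]
selector [(array([132., 108.]), 0.66, array([728.4, 274.3])), (array([105., 224.]), 0.58, array([458. , 328.4])), (array([250., 208.]), 0.42, array([484.3,   4.3]))]
stand [(array([268., 131.]), 0.78, array([666.7, -42.6])), (array([306.,
[... 2336 characters left out ...]
ray([209., 222.]), 0.59, array([439.6, -18.2]))]
die54 [(array([252., 208.]), 0.68, array([544.4, -13.5])), (array([202., 196.]), 0.64, array([450.3,  68.4])), (array([209., 222.]), 0.59, array([439.6, -18.2]))]
oil [(array([393., 274.]), 0.82, array([ 690.2, -329.5]))]
vblock [(array([277., 128.]), 0.58, array([723.7, 264.7]))]
paste [(array([362., 232.]), 0.75, array([ 742.6, -163.3]))]
caliper [(array([336., 184.]), 0.61, array([793.3,  34.5])), (array([175., 129.]), 0.61, array([464.9, 420.1])), (array([201., 194.]), 0.47, array([458. , 124.5]))]
[[   1.    -0.    -0.    -0.4]
 [   0.     0.9    0.3  -81.6]
 [   0.    -0.3    0.9 -141.6]
 [   0.     0.     0.     1. ]] 342.38080328191415
```

View pics/top0.png

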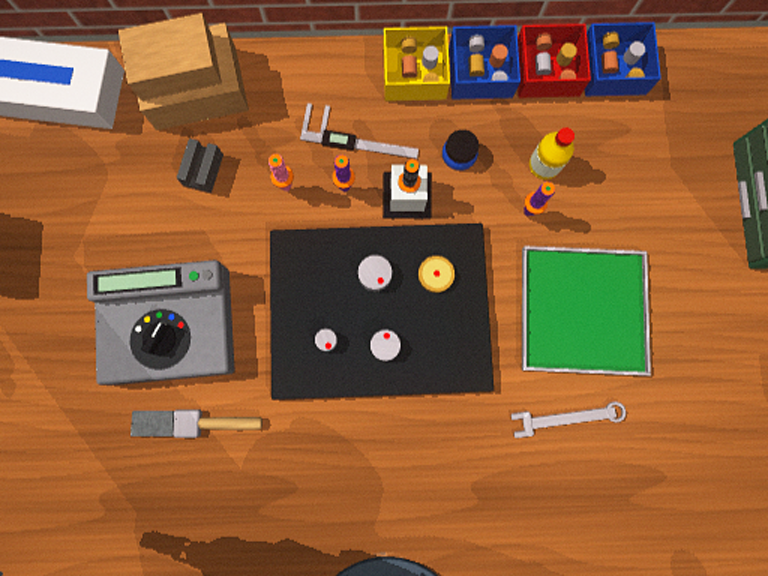

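View pics/side0.png

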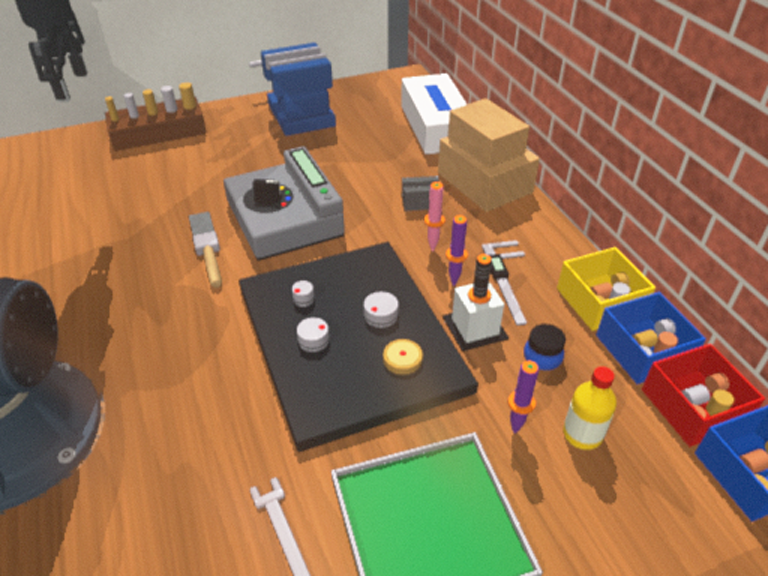

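Top view (1.5x pixels): knob at (160,338), three dies at (326,340), (386,345) and (375,272), and the blank at (436,273). The probe with the black grip is in the white stand at (411,178). The look-alikes are pink (279,170) and purple (343,172), (540,200), and I'll leave those alone. The tray is at (587,311). I'll move over the console first.

```bash
cat >> h.py <<'E'
def go(x,y,z,yaw):
    "print the shift (cm) and turn (deg) from the measured pose"
    T=tool(); d=T[:3,:3].T@(np.array([x,y,z])-T[:3,3])/10
    y0=np.degrees(np.arctan2(T[1,0],T[0,0])); t=(y0-yaw+180)%360-180
    print('go',np.round(d,2),'turn',round(t,1),'from',np.round(T[:3,3],1),round(y0,1))
E
python3 -c "
from h import *
go(458,329,230,150)"
```

```text
go [-5.64 31.38  0.13] turn -80.5 from [183.8 491.7 231.3] 69.5
```

Call:
step_arm:
  rows:
    - [[-5.6,31.4,0.1,-80.5,60],[-5.6,31.4,0.1,-80.5,120],[-5.6,31.4,0.1,-80.5,120],[-5.6,31.4,0.1,-80.5,120],[-5.6,31.4,0.1,-80.5,120],[-5.6,31.4,0.1,-80.5,120],[-5.6,31.4,0.1,-80.5,120],[-5.6,31.4,0.1,-80.5,120],[-5.6,31.4,0.1,-80.5,120],[-5.6,31.4,0.1,-80.5,120]]

```text
clock: 2.9
position: [458.3, 329.4, 230.3]
ee_rot: [-3.142, 0.0, 2.614]
ft_force: [0.3, -0.1, -0.8]
opening: 45.4
```

```bash
python3 - <<'E'
from h import *
import json
go(458,329,230,150); print(bot.observe()['opening'])
p=cam('wrist'); save(p,'w1.png',s=1.5)
im=cv2.cvtColor(p['image'],cv2.COLOR_RGB2HSV)
for n,lo,hi in [('yellow',(22,120,120),(35,255,255)),('green',(45,120,70),(75,255,255)),('blue',(100,140,80),(130,255,255)),('red',(0,150,100),(8,255,255))]:
    c,_,st,ce=cv2.connectedComponentsWithStats(cv2.inRange(im,lo,hi))
    print(n,[(np.round(ce[i],1),st[i,4],np.round(at(p,ce[i],55)[:2],1)) for i in range(1,c) if st[i,4]>12])
E
```

```text
go [ 0.   -0.05  0.03] turn -0.2 from [458.3 329.4 230.3] 149.8
45.3537462285485
yellow [(array([241.2, 202.1]), np.int32(72), array([487.5, 351.1]))]
green [(array([135.5, 174. ]), np.int32(192), array([560.3, 275.5])), (array([226. , 189.9]), np.int32(68), array([493.8, 332.9]))]
blue [(array([219.1, 171.7]), np.int32(79), array([489.8, 314. ]))]
red [(array([222.1, 152.5]), np.int32(75), array([477.4, 299.6]))]
```

View pics/w1.png

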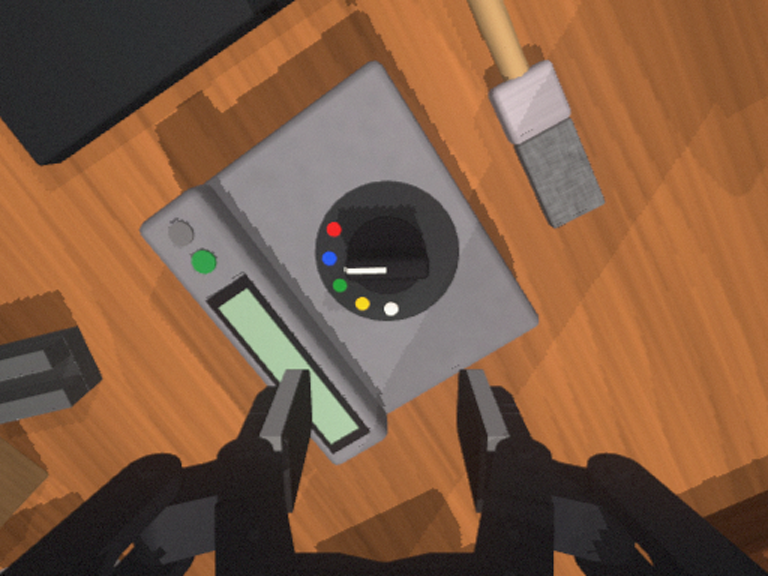

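```bash
python3 - <<'E'
from h import *
from scipy.optimize import least_squares
np.set_printoptions(precision=1,suppress=True)
p=cam('wrist')
px={30:(241.2,202.1),0:(226,189.9),-30:(219.1,171.7),-60:(222.1,152.5),60:(391/1.5,309/1.5)}
for zz in (55,64):
  P={a:at(p,u,zz)[:2] for a,u in px.items()}
  f=lambda v:np.concatenate([v[:2]+37*np.array([np.cos(np.radians(a)+v[2]),np.sin(np.radians(a)+v[2])])-P[a] for a in P])
  r=least_squares(f,[458,329,0]); print(zz,r.x[:2],np.degrees(r.x[2]),r.fun)
a=at(p,(346/1.5,270/1.5),91);b=at(p,(386/1.5,270/1.5),91); print(a,b,np.degrees(np.arctan2(*(a-b)[1::-1])))
E
```

```text
55 [456.7 330.6] 3.760045663477234 [ 0.   0.  -0.1  0.1  0.1  0.2 -0.2  0.2  0.1 -0.6]
64 [454.8 328.5] 3.7600451903928698 [ 0.1  0.5  0.2  0.2  0.3 -0.3 -0.4 -0.7 -0.2  0.3]
[476.9 318.9  91. ] [457.2 330.4  91. ] -30.22227809872622
```

```bash
python3 -c "
from h import *
go(456.7,330.6,68,63.8)"
```

```text
go [ 0.19  0.02 16.23] turn 86.1 from [458.2 329.4 230.3] 149.9
```

Call:
step_arm:
  rows:
    - [[0.2,0,5,86,120],[0.2,0,10,86,120],[0.2,0,10,86,120],[0.2,0,10,86,120],[0.2,0,10,86,120],[0.2,0,10,86,120],[0.2,0,10,86,120],[0.2,0,10,86,120],[0.2,0,13,86,120],[0.2,0,16.2,86,120]]

```text
clock: 4.25
position: [456.9, 330.7, 68.1]
ee_rot: [3.141, -0.001, 1.115]
ft_force: [-0.7, 0.2, -0.6]
opening: 45.2
```

Call:
step_arm:
  rows:
    - [[0,0,0,0,120],[0,0,0,0,200],[0,0,0,0,255],[0,0,0,0,255],[0,0,0,0,255],[0,0,0,0,255]]

```text
clock: 5.0
position: [457.4, 330.7, 69.8]
ee_rot: [3.14, -0.002, 1.117]
ft_force: [-1.8, -1.4, 6.3]
opening: 13.0
```

Call:
step_arm:
  rows:
    - [[0,0,-0.2,-10,255],[0,0,-0.2,-20,255],[0,0,-0.2,-30,255],[0,0,-0.2,-40,255],[0,0,-0.2,-50,255],[0,0,-0.2,-60,255],[0,0,-0.2,-60,255],[0,0,-0.2,-60,255]]

```text
clock: 6.0
position: [457.2, 331.0, 70.0]
ee_rot: [3.14, -0.0, 2.164]
ft_force: [4.6, 3.3, -12.6]
opening: 12.8
```

Call:
step_arm:
  rows:
    - [[0,0,0,0,120],[0,0,0,0,120],[0,0,0,0,120],[0,0,-4,0,120],[0,0,-10,0,120],[0,0,-16,0,120],[0,0,-16,0,120]]

```text
clock: 6.88
position: [458.4, 331.6, 235.6]
ee_rot: [3.133, -0.0, 2.164]
ft_force: [0.9, -0.2, -1.0]
opening: 45.1
```

```bash
python3 - <<'E'
from h import *
p=cam('wrist'); save(p,'w2.png',(120,60,392,260),1.6)
# stand/probe from top: black grip & orange
q=cam('top')
for d in bot.look_for(q,'probe'): print(d['centre'],d['p'],at(q,d['centre'],110)[:2])
im=cv2.cvtColor(q['image'],cv2.COLOR_RGB2HSV)
m=cv2.inRange(im,(5,150,120),(15,255,255))[80:160,150:380]
c,_,st,ce=cv2.connectedComponentsWithStats(m)
print([(np.round(ce[i]+[150,80],1),st[i,4]) for i in range(1,c) if st[i,4]>15])
m=cv2.inRange(im,(0,0,165),(180,40,255))[80:160,230:310]
c,_,st,ce=cv2.connectedComponentsWithStats(m)
print('stand',[(np.round(ce[i]+[230,80],1),st[i]) for i in range(1,c) if st[i,4]>15])
save(q,'t2.png',(160,80,390,290),3.4)
E
```

```text
[272.8, 121.1] 0.83 [677.10290139 -52.10443159]
[184.3, 116.5] 0.67 [693.08226094 147.0970465 ]
[227.6, 116.4] 0.57 [690.79972552  49.50967964]
[357.9, 132.5] 0.55 [ 645.46176114 -242.31234814]
[107.8, 225.6] 0.54 [451.73550577 311.77371828]
[(array([260.2, 118.8]), np.int32(12881)), (array([209.6,  83.2]), np.int32(60)), (array([276. , 123.5]), np.int32(41))]
stand [(array([257.8,  98.7]), array([  8,  13,  41,  12, 233], dtype=int32)), (array([271.8, 122.6]), array([ 31,  30,  24,  23, 300], dtype=int32))]
```

View pics/w2.png

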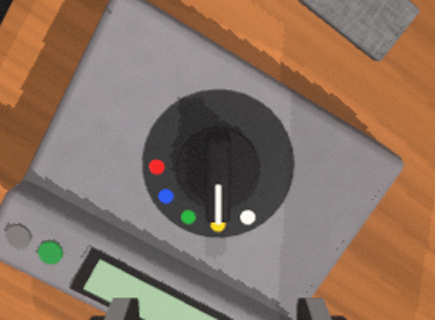

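View pics/t2.png

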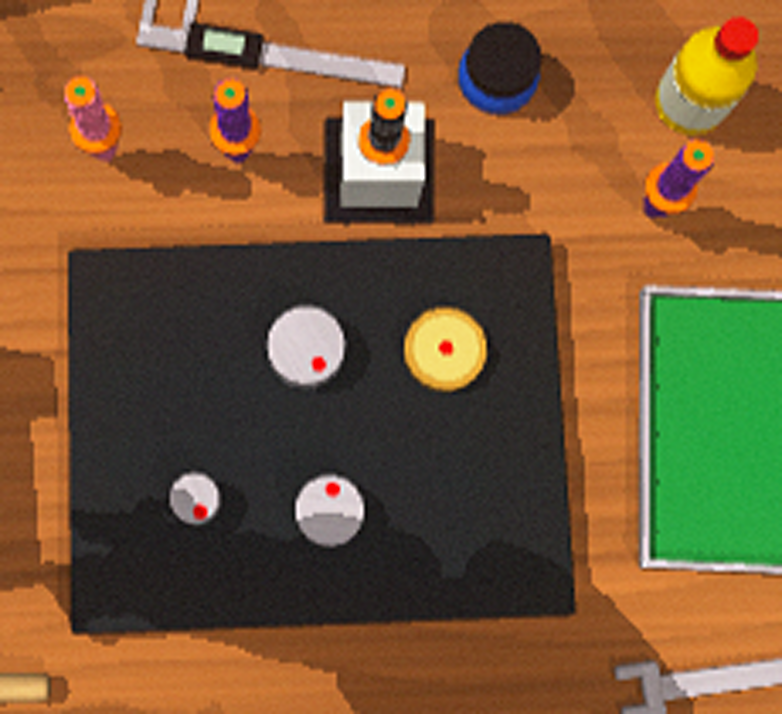

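Selector points at yellow now. The top crop shows three dies: 34 mm at (194,498), 47 mm at (330,510) and 54 mm at (306,346). The die40 is absent. The black-gripped probe stands in the white stand at (388,115), and the pink and purple ones are free-standing look-alikes.

```bash
python3 -c "
from h import *
p=cam('top')
print(at(p,(390/3.4+160,103/3.4+80),145),at(p,(384/3.4+160,141/3.4+80),75))
print(at(p,(383/3.4+160,140/3.4+80),70))
for n,x,y,z in [('d54',306,346,51),('s54',318.5,364,51),('bl',446,348,39),('d34',195,498,51),('s34',200.5,512,51),('d47',330,510.5,51),('s47',333,489.5,51)]: print(n,at(p,(x/3.4+160-.35,y/3.4+80-.35),z)[:2])
go(673,-46,235,90)"
```

```text
[689.97943596 -54.89152512 145.        ] [687.76606851 -54.66315509  75.        ]
[690.15297298 -54.32289679  70.        ]
d54 [551.23117361   3.47286812]
s54 [538.4596178   -4.75133759]
bl [549.43025047 -93.84971653]
d34 [449.07835822  81.07204233]
s34 [439.56716183  77.50443138]
d47 [438.16458102  -9.64273789]
s47 [452.24141329 -12.08934056]
go [-43.29  -3.03  -0.57] turn 34.0 from [456.1 329.9 229.2] 124.0
```

Call:
step_arm:
  rows:
    - [[-44.9,-2.2,-0.6,34,120],[-44.9,-2.2,-0.6,34,120],[-44.9,-2.2,-0.6,34,120],[-44.9,-2.2,-0.6,34,120],[-44.9,-2.2,-0.6,34,120],[-44.9,-2.2,-0.6,34,120],[-44.9,-2.2,-0.6,34,120],[-44.9,-2.2,-0.6,34,120],[-44.9,-2.2,-0.6,34,120],[-44.9,-2.2,-0.6,34,120]]

```text
clock: 8.32
position: [688.7, -52.9, 235.9]
ee_rot: [-3.14, -0.0, 1.572]
ft_force: [-0.2, 0.1, -0.3]
opening: 45.1
```

```bash
python3 - <<'E'
from h import *
print(np.round(tool()[:3,3],1))
p=cam('wrist'); save(p,'w3.png',s=1.5)
for d in bot.look_for(p,'probe'): print(d['centre'],d['p'],at(p,d['centre'],110)[:2])
for z in (75,110,145): print(proj(p,[689,-55,z]))
E
```

```text
[688.7 -52.9 235.9]
[31.4, 134.0] 0.87 [ 647.90766765 -228.18897414]
[371.6, 194.1] 0.79 [697.18526949  42.19530536]
[250.7, 182.6] 0.73 [687.33957331 -57.46389262]
[471.1, 194.7] 0.65 [697.66627498 124.34775622]
[np.float64(253.94658530676116), np.float64(173.3508714838686)]
[np.float64(253.723958038167), np.float64(184.54892616934075)]
[np.float64(253.4413390785163), np.float64(198.7645367964873)]
```

View pics/w3.png

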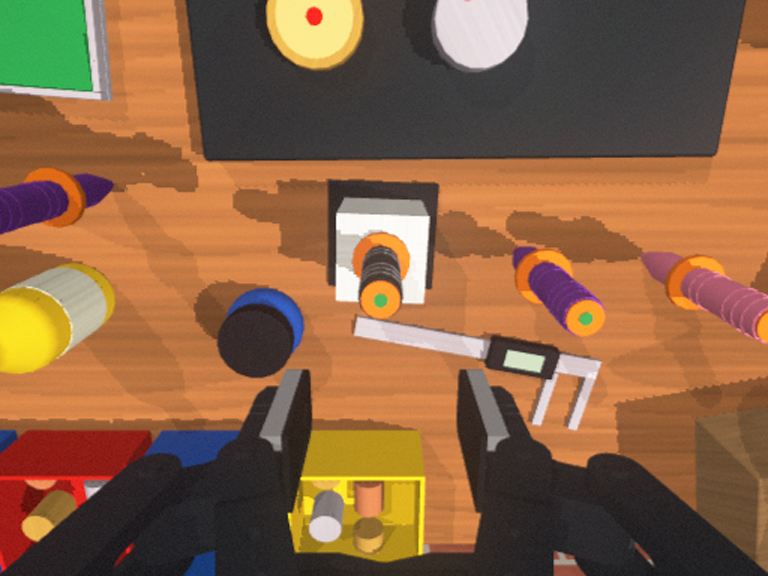

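The enlarged wrist view confirms it: the black-gripped probe in the white stand has its top at (380,300) and collar at (381,258), within 1 px of the prediction for (689.5,-55).

Call:
step_arm:
  rows:
    - [[-0.2,0.1,4,0,120],[-0.2,0.1,8,0,120],[-0.2,0.1,11,0,120],[-0.2,0.1,14.5,0,120],[-0.2,0.1,14.5,0,120],[-0.2,0.1,14.5,0,180],[-0.2,0.1,14.5,0,255],[-0.2,0.1,14.5,0,255],[-0.2,0.1,14.5,0,255],[-0.2,0.1,14.5,0,255]]

```text
clock: 9.68
position: [691.5, -55.9, 93.4]
ee_rot: [3.138, -0.0, 1.571]
ft_force: [-0.1, 3.2, 6.6]
opening: 20.8
```

```bash
python3 -c "
from h import *
s=bot.observe();print(s['position'],s['ft_force'],s['opening'])"
```

```text
[691.46273078 -55.90732846  93.42178035] [-0.06605705  3.21557787  6.56511565] 20.84076348425975
```

Call:
step_arm:
  rows:
    - [[0,0,-1,0,255],[0,0,-3,0,255],[0,0,-5.5,0,255],[0,0,-8,0,255],[0,0,-11,0,255],[0,0,-14,0,255],[0,0,-14,0,255],[0,0,-14,0,255]]

```text
clock: 10.68
position: [690.2, -56.4, 230.7]
ee_rot: [-3.141, 0.0, 1.571]
ft_force: [0.2, 0.3, -1.8]
opening: 20.4
```

```bash
python3 - <<'E'
from h import *
s=bot.observe();print(s['position'],s['ee_rot'],s['ft_force'],s['opening'])
p=cam('wrist'); save(p,'w4.png',s=1.5)
T=tool()
for dz in (19,-21,86): print(dz,proj(p,T[:3,3]+[0,0,-dz]))
for d in bot.look_for(p,'probe_tip'): print(d)
q=cam('side')
print('side',proj(q,T[:3,3]-[0,0,86]),[d for d in bot.look_for(q,'probe_tip')][:3],[d for d in bot.look_for(q,'probe')][:4])
save(q,'s4.png',(210,90,410,240),4)
E
```

```text
[690.19380206 -56.36286422 230.69784298] [-3.14086067e+00  1.83462704e-04  1.57066480e+00] [ 0.16355893  0.30790271 -1.79975348] 20.408585873253287
19 [np.float64(256.7932562543412), np.float64(243.1715127574989)]
-21 [np.float64(257.00733403603965), np.float64(287.505837970317)]
86 [np.float64(256.5849775798212), np.float64(200.0381505851051)]
side [np.float64(322.27050506952764), np.float64(173.60618246485464)] [{'centre': [322.9, 149.8], 'p': 0.68}, {'centre': [179.2, 124.1], 'p': 0.28}] [{'centre': [291.1, 141.7], 'p': 0.94}, {'centre': [347.9, 260.8], 'p': 0.71}, {'centre': [323.5, 150.4], 'p': 0.66}]
```

View pics/w4.png

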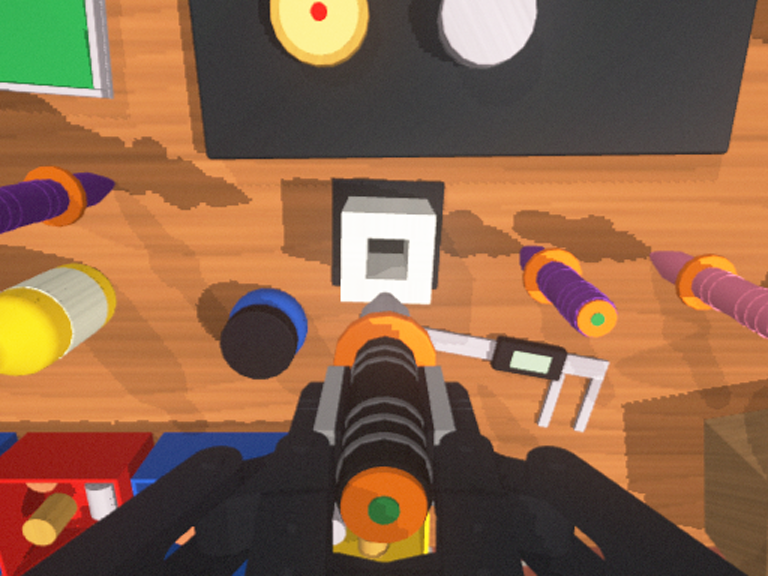

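Probe is held upright, its tip at (386,293) as expected under the TCP. The empty pocket is at (387,259).

Call:
step_arm:
  rows:
    - [[-1.9,-6,0,0,255],[-3.7,-12,0,0,255],[-3.7,-14.1,2,0,255],[-3.7,-14.1,6,0,255],[-3.7,-14.1,8.1,0,255],[-3.7,-14.1,8.1,0,255],[-3.7,-14.1,8.1,0,255]]

```text
clock: 11.8
position: [549.9, -93.3, 151.1]
ee_rot: [3.141, 0.0, 1.571]
ft_force: [-0.4, -0.3, -1.1]
opening: 20.6
```

```bash
cat >> h.py <<'E'
def reds(p,z):
    im=cv2.cvtColor(p['image'],cv2.COLOR_RGB2HSV)
    m=cv2.inRange(im,(0,170,110),(6,255,255))|cv2.inRange(im,(174,170,110),(180,255,255))
    c,_,st,ce=cv2.connectedComponentsWithStats(m)
    return [(np.round(ce[i],1),st[i,4],np.round(at(p,ce[i],z)[:2],1)) for i in range(1,c) if 25<st[i,4]<500]
def pose():
    s=bot.observe(); print(s['clock'],np.round(s['position'],1),np.round(s['ee_rot'],3),np.round(s['ft_force'],1),round(s['opening'],1))
E
python3 - <<'E'
from h import *
pose(); p=cam('wrist'); save(p,'w5.png',(120,20,400,380),1.6)
T=tool(); print(proj(p,T[:3,3]-[0,0,88.4]))
for r in reds(p,39): print(r)
q=cam('top')
for r in reds(q,51): print('top',r)
p=bot
E
```

```text
11.8 [549.9 -93.3 151.1] [3.141 0.    1.571] [-0.4 -0.3 -1.1] 20.6
[np.float64(256.3888496782639), np.float64(199.67585743972765)]
(array([379. ,  53.3]), np.int32(167), array([451.9,  -9. ]))
(array([375. , 178.9]), np.int32(114), array([541.8,  -1.9]))
(array([254.5, 188.4]), np.int32(108), array([549.4, -94.8]))
```

View pics/w5.png

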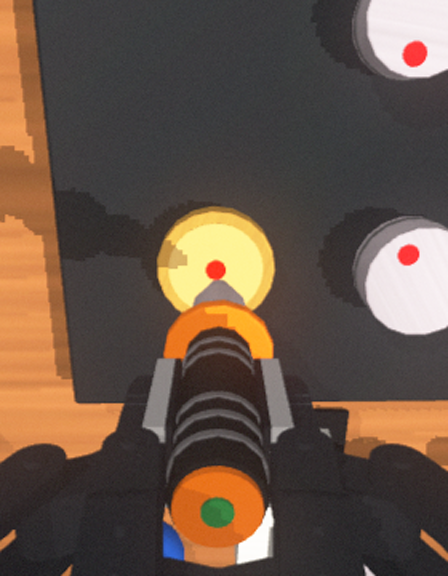

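Call:
step_arm:
  rows:
    - [[-0.1,0,0.8,0,255],[-0.1,0,1.5,0,255],[-0.1,0,1.9,0,255],[-0.1,0,2.1,0,255],[-0.1,0,2.2,0,255],[-0.1,0,2.2,0,255],[-0.1,0,2.2,0,255],[-0.1,0,2.2,0,255]]

```text
clock: 12.9
position: [549.5, -94.3, 128.5]
ee_rot: [3.141, 0.0, 1.571]
ft_force: [0.8, -0.1, -2.2]
opening: 20.7
```

Call:
step_arm:
  rows:
    - [[0,0,0.1,0,255],[0,0,0.2,0,255],[0,0,0.2,0,255],[0,0,0.2,0,255]]

```text
clock: 13.4
position: [549.6, -94.3, 126.5]
ee_rot: [3.141, 0.0, 1.571]
ft_force: [-0.3, 0.5, 0.2]
opening: 20.9
```

Call:
step_arm:
  rows:
    - [[0,0,0.1,0,255],[0,0,0.15,0,255],[0,0,0.15,0,255],[0,0,0.15,0,255]]

```text
clock: 13.9
position: [549.5, -94.3, 124.9]
ee_rot: [3.141, 0.0, 1.571]
ft_force: [-0.1, -0.8, 1.5]
opening: 20.4
```

Call:
step_arm:
  rows:
    - [[0,0,0.03,0,255],[0,0,0.03,0,255],[0,0,0.03,0,255],[0,0,0.03,0,255],[0,0,0.03,0,255],[0,0,0.03,0,255],[0,0,0.03,0,255]]

```text
clock: 14.78
position: [549.5, -94.3, 124.6]
ee_rot: [3.142, 0.0, 1.571]
ft_force: [-1.4, -0.5, 2.7]
opening: 20.8
```

Call:
step_arm:
  rows:
    - [[0,0,-0.5,0,255],[0,0,-4,0,255],[0,0,-10,0,255],[0,0,-12,0,255],[0,0,-12,0,255]]

```text
clock: 15.4
position: [550.0, -94.3, 245.8]
ee_rot: [3.139, 0.0, 1.571]
ft_force: [-0.2, 0.0, -1.5]
opening: 20.5
```

```bash
python3 - <<'E'
from h import *
pose()
p=cam('side')
im=p['image']; print([ (d['centre'],round(d['p'],2)) for d in bot.look_for(p,'console')[:1]])
p=cam('top')
for r in reds(p,51): print('top',r)
go(691,-55.5,240,90)
E
```

```text
15.4 [550.  -94.3 245.8] [3.139 0.    1.571] [-0.2  0.  -1.5] 20.5
[([192.4, 135.6], 0.86)]
go [ 3.86 14.23  0.26] turn 0.0 from [548.7 -94.1 242.9] 90.0
```

Call:
step_arm:
  rows:
    - [[1.9,7,0.2,0,255],[3.8,13,0.2,0,255],[3.9,14.2,0.2,0,255],[3.9,14.2,0.2,0,255],[3.9,14.2,0.2,0,255]]

```text
clock: 16.18
position: [690.4, -55.4, 241.3]
ee_rot: [-3.139, -0.0, 1.571]
ft_force: [-1.4, -0.0, -1.0]
opening: 20.5
```

```bash
python3 - <<'E'
from h import *
pose()
p=cam('wrist'); T=tool()
g=cv2.cvtColor(p['image'],cv2.COLOR_RGB2GRAY); r=[round(v) for v in proj(p,[690.5,-55,70])]; print(r)
save(p,'w6.png',(r[0]-60,r[1]-60,r[0]+60,r[1]+60),5)
c=r[0]-60,r[1]-60
for e in [(13,13),(13,-13),(-13,13),(-13,-13)]: print(np.round((np.array(proj(p,[690.5+e[0],-55+e[1],70]))-c)*5))
print((np.array(proj(p,T[:3,3]-[0,0,88.4]))-c)*5)
E
```

```text
16.175 [690.4 -55.4 241.3] [-3.139 -0.     1.571] [-1.4 -0.  -1. ] 20.5
[257, 170]
[367. 368.]
[231. 368.]
[368. 235.]
[229. 235.]
[296.06826104 449.52120182]
```

View pics/w6.png

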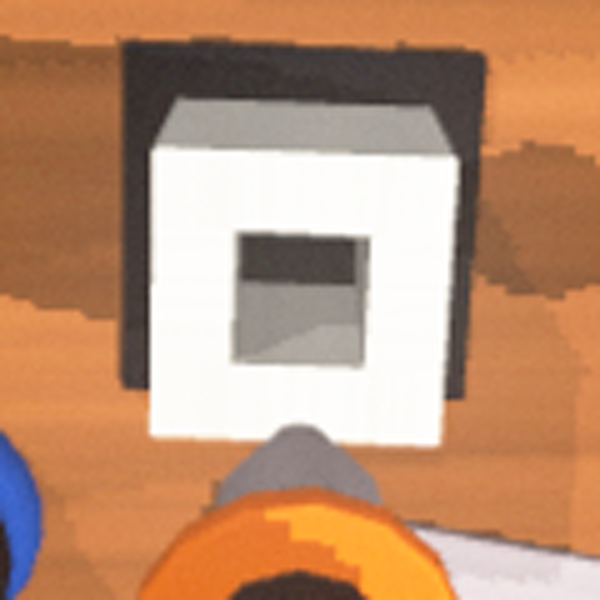

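Call:
step_arm:
  rows:
    - [[0,0,4,0,255],[0,0,7.5,0,255],[0,0,8.8,0,255],[0,0,9.8,0,255],[0,0,10.8,0,255],[0,0,11.8,0,255],[0,0,12.8,0,255],[0,0,13.6,0,255],[0,0,13.6,0,255]]

```text
clock: 17.35
position: [691.0, -55.2, 105.7]
ee_rot: [-3.14, -0.0, 1.571]
ft_force: [-0.2, 0.0, -1.6]
opening: 20.7
```

Call:
step_arm:
  rows:
    - [[0,0,0.5,0,255],[0,0,0.9,0,255],[0,0,0.9,0,255],[0,0,0.9,0,255]]

```text
clock: 17.85
position: [691.5, -55.3, 97.6]
ee_rot: [3.141, 0.0, 1.571]
ft_force: [-0.6, -0.2, -1.5]
opening: 20.8
```

Call:
step_arm:
  rows:
    - [[0,0,0.3,0,255],[0,0,0.5,0,255],[0,0,0.5,0,255],[0,0,0.5,0,255]]

```text
clock: 18.35
position: [691.6, -55.3, 93.5]
ee_rot: [3.141, 0.0, 1.571]
ft_force: [-3.6, -0.7, 4.1]
opening: 20.4
```

Call:
step_arm:
  rows:
    - [[0,0,0,0,120],[0,0,0,0,120],[0,0,0,0,120],[0,0,0,0,120],[0,0,-5,0,120],[0,0,-10,0,120],[0,0,-14.5,0,120],[0,0,-14.5,0,120]]

```text
clock: 19.35
position: [693.1, -55.4, 241.9]
ee_rot: [3.135, 0.001, 1.571]
ft_force: [0.3, -0.3, 0.3]
opening: 45.5
```

```bash
python3 - <<'E'
from h import *
pose(); p=cam('wrist')
print([proj(p,[690.3,-55,z]) for z in (73,145)])
save(p,'w7.png',(190,110,330,240),4)
go(456.7,330.6,235,123.8)
E
```

```text
19.35 [693.1 -55.4 241.9] [3.135e+00 1.000e-03 1.571e+00] [ 0.3 -0.3  0.3] 45.5
[[np.float64(256.8804816964841), np.float64(166.50910049134134)], [np.float64(257.07084689471753), np.float64(191.1070818155618)]]
go [ 38.59 -23.56   0.33] turn -33.8 from [692.3 -55.3 239.2] 90.0
```

View pics/w7.png

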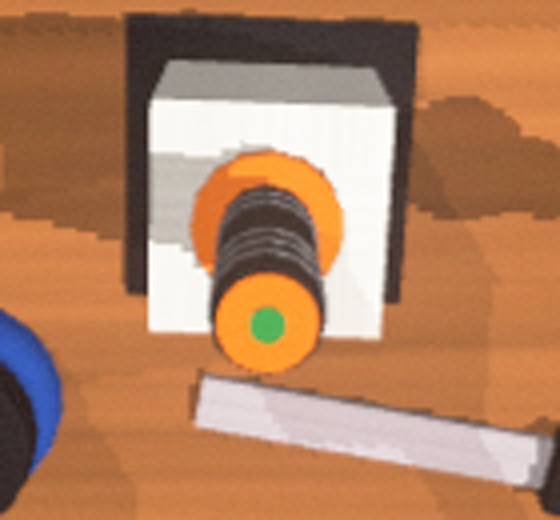

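Probe is seated: the collar rests flat on the stand at (267,225). Next is the selector.

Call:
step_arm:
  rows:
    - [[38.6,-23.6,0.3,-33.8,120],[38.6,-23.6,0.3,-33.8,120],[38.6,-23.6,0.3,-33.8,120],[38.6,-23.6,0.3,-33.8,120],[38.6,-23.6,0.3,-33.8,120],[38.6,-23.6,0.3,-33.8,120],[38.6,-23.6,0.3,-33.8,120],[38.6,-23.6,0.3,-33.8,120],[38.6,-23.6,0.3,-33.8,120],[38.6,-23.6,0.3,-33.8,120]]

```text
clock: 20.65
position: [456.0, 329.6, 233.9]
ee_rot: [-3.141, 0.0, 2.16]
ft_force: [0.4, -0.4, 0.4]
opening: 45.1
```

```bash
python3 -c "
from h import *
pose(); go(456.7,330.6,71,123.8)"
```

```text
20.65 [456.  329.6 233.9] [-3.141  0.     2.16 ] [ 0.4 -0.4  0.4] 45.1
go [ 0.05  0.13 16.29] turn -0.1 from [456.  329.6 233.9] 123.7
```

Call:
step_arm:
  rows:
    - [[0.05,0.1,5,0,120],[0.05,0.1,10,0,120],[0.05,0.1,14,0,120],[0.05,0.1,16.2,0,120],[0.05,0.1,16.2,0,120],[0.05,0.1,16.2,0,220],[0.05,0.1,16.2,0,255],[0.05,0.1,16.2,0,255],[0.05,0.1,16.2,0,255],[0.05,0.1,16.2,0,255]]

```text
clock: 21.9
position: [457.3, 331.3, 74.0]
ee_rot: [3.139, 0.002, 2.16]
ft_force: [2.2, -4.4, 5.3]
opening: 12.7
```

Call:
step_arm:
  rows:
    - [[0,0,-0.1,10,255],[0,0,-0.1,20,255],[0,0,-0.1,30,255],[0,0,-0.1,40,255],[0,0,-0.1,50,255],[0,0,-0.1,60,255],[0,0,-0.1,60,255],[0,0,-0.1,60,255]]

```text
clock: 22.9
position: [457.4, 330.8, 74.1]
ee_rot: [3.138, 0.0, 1.112]
ft_force: [5.9, -5.6, -3.6]
opening: 12.3
```

Call:
step_arm:
  rows:
    - [[0,0,0,0,120],[0,0,0,0,120],[0,0,0,0,120],[0,0,-4,0,120],[0,0,-10,0,120],[0,0,-16.5,0,120],[0,0,-16.5,0,120]]

```text
clock: 23.78
position: [457.7, 333.2, 243.7]
ee_rot: [3.138, -0.008, 1.114]
ft_force: [0.2, -0.4, 0.5]
opening: 45.5
```

```bash
python3 - <<'E'
from h import *
pose(); p=cam('wrist'); save(p,'w8.png',(120,60,392,260),1.6)
go(691,-55.3,240,90)
q=cam('top'); save(q,'t8.png',(160,140,390,290),3.4)
E
```

```text
23.775 [457.7 333.2 243.7] [ 3.138 -0.008  1.114] [ 0.2 -0.4  0.5] 45.5
go [-24.48  38.12   0.11] turn -26.2 from [456.9 332.6 241.3] 63.8
```

View pics/w8.png

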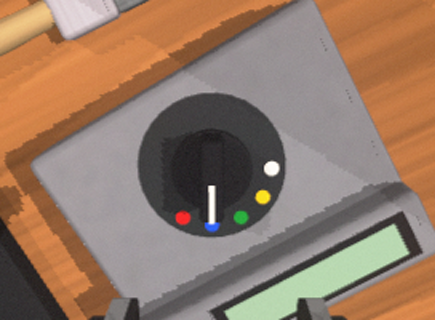

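Selector is on blue (pointer at (211,222)). Going back for the probe.

Call:
step_arm:
  rows:
    - [[-24.5,38.1,0.1,-26.2,120],[-24.5,38.1,0.1,-26.2,120],[-24.5,38.1,0.1,-26.2,120],[-24.5,38.1,0.1,-26.2,120],[-24.5,38.1,0.1,-26.2,120],[-24.5,38.1,0.1,-26.2,120],[-24.5,38.1,0.1,-26.2,120],[-24.5,38.1,0.1,-26.2,120],[-24.5,38.1,0.1,-26.2,120],[-24.5,38.1,0.1,-26.2,120]]

```text
clock: 25.12
position: [688.9, -55.7, 236.1]
ee_rot: [-3.139, -0.0, 1.571]
ft_force: [-0.5, 0.7, -0.2]
opening: 45.0
```

```bash
python3 -c "
from h import *
pose(); go(691,-55.2,92,90)
p=cam('top')
im=cv2.cvtColor(p['image'],cv2.COLOR_RGB2HSV)
m=cv2.inRange(im,(0,0,90),(180,60,255))[150:270,180:330]
c,_,st,ce=cv2.connectedComponentsWithStats(m)
print([(np.round(ce[i]+[180,150],1),st[i,2:],np.round(at(p,ce[i]+[180,150],51)[:2],1)) for i in range(1,c) if st[i,4]>80])"
```

```text
25.125 [688.9 -55.7 236.1] [-3.139 -0.     1.571] [-0.5  0.7 -0.2] 45.0
go [ 0.05  0.24 14.41] turn 0.0 from [688.9 -55.7 236.1] 90.0
[(array([254.5, 173.7]), array([ 12,  47, 183], dtype=int32), array([569.3,  -8.5])), (array([250.2, 234.6]), array([ 24,  73, 435], dtype=int32), array([427.7,   5.5])), (array([215. , 225.4]), array([ 11,  15, 127], dtype=int32), array([450.9,  85.7]))]
```

Call:
step_arm:
  rows:
    - [[0.05,0.1,4,0,120],[0.05,0.1,8,0,120],[0.05,0.1,11,0,120],[0.05,0.1,14.4,0,120],[0.05,0.1,14.4,0,120],[0.05,0.1,14.4,0,180],[0.05,0.1,14.4,0,255],[0.05,0.1,14.4,0,255],[0.05,0.1,14.4,0,255],[0.05,0.1,14.4,0,255]]

```text
clock: 26.42
position: [691.7, -55.4, 95.6]
ee_rot: [3.138, -0.0, 1.571]
ft_force: [-0.9, 2.3, 6.6]
opening: 20.4
```

Call:
step_arm:
  rows:
    - [[0,0,-1,0,255],[0,0,-3,0,255],[0,0,-5.5,0,255],[0,0,-8,0,255],[0,0,-11,0,255],[0,0,-14,0,255],[0,0,-14,0,255],[0,0,-14,0,255]]

```text
clock: 27.42
position: [690.4, -55.9, 232.9]
ee_rot: [-3.141, 0.0, 1.571]
ft_force: [0.4, 0.7, -2.2]
opening: 20.3
```

```bash
python3 -c "
from h import *
pose(); go(445,76,200,90)"
```

```text
27.425 [690.4 -55.9 232.9] [-3.141  0.     1.571] [ 0.4  0.7 -2.2] 20.3
go [ 13.19 -24.54   3.31] turn -0.0 from [690.4 -55.9 232.9] 90.0
```

Call:
step_arm:
  rows:
    - [[3,-6,0,0,255],[6,-12,0,0,255],[9.5,-18,0,0,255],[13.3,-23,1,0,255],[13.3,-24,5,0,255],[13.3,-24,5.8,0,255],[13.3,-24,5.8,0,255],[13.3,-24,5.8,0,255]]

```text
clock: 28.42
position: [452.2, 76.9, 176.1]
ee_rot: [3.14, -0.0, 1.57]
ft_force: [0.5, 0.5, -1.4]
opening: 20.5
```

```bash
cat >> h.py <<'E'
def tipedge(p,dz):
    "lowest-row needle edge: topmost row of the grey cone above the collar, plus predicted tip"
    return np.round(proj(p,tool()[:3,3]-[0,0,dz]),1)
def spots(dz=90.6,f=None,s=1.5):
    pose(); p=cam('wrist')
    for r in reds(p,51): print(*r)
    print('tip px pred',tipedge(p,dz),'needle edge pred',np.round(proj(p,tool()[:3,3]-[3,0,dz]),1))
    if f: save(p,f,s=s)
    return p
E
python3 -c "
from h import *
spots(f='w9.png')"
```

```text
28.425 [452.2  76.9 176.1] [ 3.14 -0.    1.57] [ 0.5  0.5 -1.4] 20.5
[255.7 169.4] 90 [439.8  76.4]
[146.4 184.5] 88 [452.3 -12.7]
[ 73.6 279.6] 60 [541.5 -87.3]
tip px pred [256.4 198.2] needle edge pred [256.4 194.2]
```

View pics/w9.png

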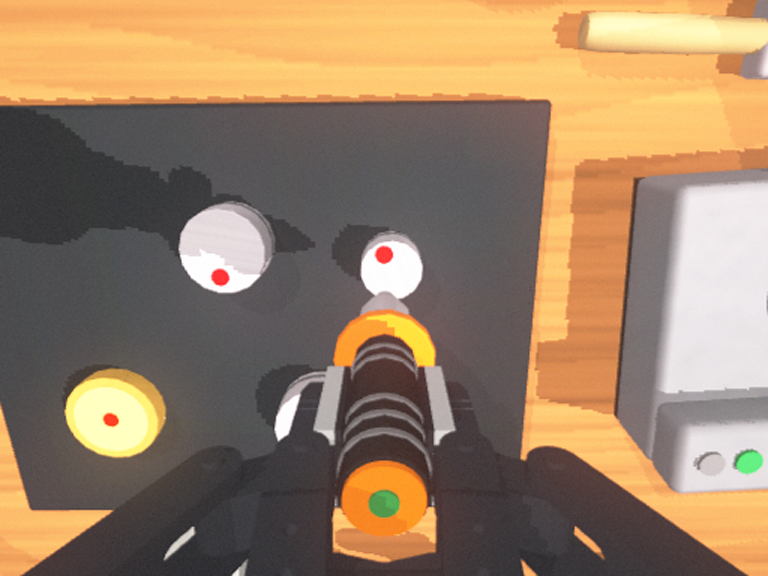

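Call:
step_arm:
  rows:
    - [[-0.1,-1.2,1,0,255],[-0.1,-1.24,2.2,0,255],[-0.1,-1.24,2.8,0,255],[-0.1,-1.24,3.1,0,255],[-0.1,-1.24,3.2,0,255],[-0.1,-1.24,3.2,0,255],[-0.1,-1.24,3.2,0,255]]

```text
clock: 29.35
position: [438.5, 76.2, 143.7]
ee_rot: [3.141, 0.0, 1.571]
ft_force: [0.6, -0.0, -1.6]
opening: 20.6
```

```bash
python3 -c "
from h import *
spots(); go(439.8,75.8,139.2,90)"
```

```text
29.35 [438.5  76.2 143.7] [3.141 0.    1.571] [ 0.6 -0.  -1.6] 20.6
[136. 215.] 106 [452.2 -12.7]
[ 58.  314.4] 70 [539.9 -86.3]
tip px pred [256.5 198.3] needle edge pred [256.5 194.3]
go [-0.04  0.14  0.45] turn 0.0 from [438.4  76.2 143.7] 90.0
```

Call:
step_arm:
  rows:
    - [[0,0.14,0,0,255],[0,0.14,0.2,0,255],[0,0.14,0.3,0,255],[0,0.14,0.4,0,255],[0,0.14,0.45,0,255],[0,0.14,0.45,0,255],[0,0.14,0.45,0,255]]

```text
clock: 30.28
position: [439.8, 76.2, 139.1]
ee_rot: [3.141, 0.0, 1.571]
ft_force: [0.2, 0.6, 1.4]
opening: 20.5
```

Call:
step_arm:
  rows:
    - [[0,0,0.05,0,255],[0,0,0.05,0,255],[0,0,0.05,0,255],[0,0,0.05,0,255],[0,0,0.05,0,255],[0,0,0.05,0,255],[0,0,0.05,0,255],[0,0,0.05,0,255]]

```text
clock: 31.28
position: [439.7, 76.2, 138.5]
ee_rot: [3.142, 0.0, 1.571]
ft_force: [0.2, -0.4, 2.6]
opening: 20.7
```

Call:
step_arm:
  rows:
    - [[0,0,-0.6,0,255],[0,0,-3.7,0,255],[-4,1.5,-3.7,0,255],[-8.9,2.5,-3.7,0,255],[-8.9,2.5,-3.7,0,255],[-8.9,2.5,-3.7,0,255]]

```text
clock: 32.02
position: [464.1, -12.8, 175.3]
ee_rot: [-3.14, -0.0, 1.57]
ft_force: [-0.1, 0.3, -1.5]
opening: 20.7
```

```bash
python3 -c "
from h import *
spots()"
```

```text
32.025 [464.1 -12.8 175.3] [-3.14 -0.    1.57] [-0.1  0.3 -1.5] 20.7
[369.  155.1] 99 [439.8  76.2]
[256.3 170.8] 92 [452.4 -12.9]
[167.9 269.2] 61 [542.1 -91.2]
tip px pred [257.  198.6] needle edge pred [257.  194.6]
```

Call:
step_arm:
  rows:
    - [[-0.05,-1.2,1,0,255],[-0.05,-1.2,2.2,0,255],[-0.05,-1.2,2.9,0,255],[-0.05,-1.2,3.1,0,255],[-0.05,-1.2,3.1,0,255],[-0.05,-1.2,3.1,0,255]]

```text
clock: 32.83
position: [453.0, -13.3, 144.8]
ee_rot: [3.141, 0.0, 1.571]
ft_force: [0.5, -0.5, -2.1]
opening: 20.4
```

```bash
python3 -c "
from h import *
spots(); go(452.4,-13.4,139.1,90)"
```

```text
32.825 [453.  -13.3 144.8] [3.141 0.    1.571] [ 0.5 -0.5 -2.1] 20.4
[381.6 179.6] 114 [440.   76.2]
[161.1 298.8] 57 [540.2 -90.4]
tip px pred [256.4 198.2] needle edge pred [256.4 194.3]
go [-0.01 -0.06  0.57] turn -0.0 from [453.  -13.3 144.8] 90.0
```

Call:
step_arm:
  rows:
    - [[0,-0.05,0.2,0,255],[0,-0.05,0.35,0,255],[0,-0.05,0.45,0,255],[0,-0.05,0.55,0,255],[0,-0.05,0.6,0,255],[0,-0.05,0.6,0,255],[0,-0.05,0.6,0,255]]

```text
clock: 33.75
position: [452.3, -13.3, 138.6]
ee_rot: [3.141, 0.0, 1.571]
ft_force: [-0.3, -0.4, 1.9]
opening: 20.3
```

Call:
step_arm:
  rows:
    - [[0,0,0.02,0,255],[0,0,0.02,0,255],[0,0,0.02,0,255],[0,0,0.02,0,255],[0,0,0.02,0,255],[0,0,0.02,0,255],[0,0,0.02,0,255]]

```text
clock: 34.62
position: [452.2, -13.3, 138.3]
ee_rot: [3.142, 0.0, 1.571]
ft_force: [-0.7, 0.3, 2.9]
opening: 20.5
```

Call:
step_arm:
  rows:
    - [[0,0,-0.6,0,255],[0,0,-3.7,0,255],[0.4,5,-3.7,0,255],[0.8,9.9,-3.7,0,255],[0.8,9.9,-3.7,0,255],[0.8,9.9,-3.7,0,255]]

```text
clock: 35.38
position: [550.2, -5.3, 174.7]
ee_rot: [-3.139, 0.0, 1.571]
ft_force: [-0.3, 0.2, -1.6]
opening: 20.7
```

```bash
python3 -c "
from h import *
spots()"
```

```text
35.375 [550.2  -5.3 174.7] [-3.139  0.     1.571] [-0.3  0.2 -1.6] 20.7
[371.1  36.6] 145 [440.   76.1]
[246.   55.6] 133 [452.5 -12.8]
[298.9 167.3] 98 [535.4  28.6]
[150.3 179.7] 89 [545.6 -90.9]
tip px pred [256.4 198.5] needle edge pred [256.4 194.6]
```

The 54 mm die has been knocked aside: its spot is now at about (535,29). I'll re-centre on it.

Call:
step_arm:
  rows:
    - [[3.3,-0.3,0,0,255],[3.3,-0.3,0,0,255],[3.3,-0.3,0,0,255],[3.3,-0.3,0,0,255]]

```text
clock: 35.92
position: [547.9, 27.1, 175.5]
ee_rot: [3.141, 0.0, 1.57]
ft_force: [-0.4, 0.9, -2.2]
opening: 20.4
```

```bash
python3 -c "
from h import *
spots(f='w10.png',s=1.2); go(535.5,28.2,144,90)"
```

```text
35.925 [547.9  27.1 175.5] [3.141 0.    1.57 ] [-0.4  0.9 -2.2] 20.4
[325.4  39.8] 139 [440.1  76.3]
[201.4  58.8] 136 [452.6 -12.8]
[258.4 169.7] 95 [535.6  28.6]
[112.7 182.1] 90 [545.8 -89.6]
tip px pred [256.5 198.4] needle edge pred [256.5 194.5]
go [ 0.11 -1.25  3.15] turn -0.0 from [548.   27.1 175.5] 90.0
```

View pics/w10.png

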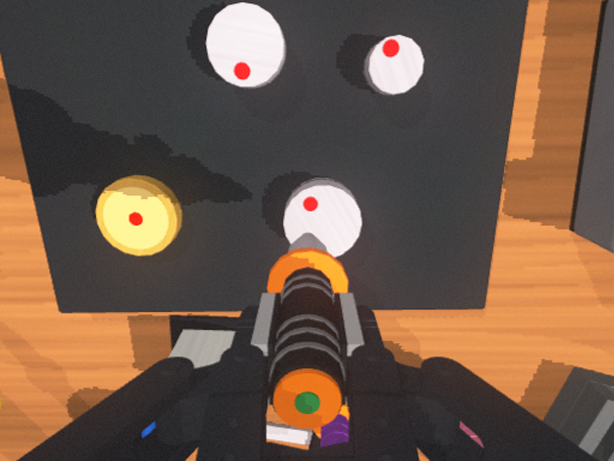

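The 54 mm die is upright with its spot at (310,204), so the spot is at (535.6,28.6).

Call:
step_arm:
  rows:
    - [[0.1,-1.25,1,0,255],[0.1,-1.25,2.2,0,255],[0.1,-1.25,2.9,0,255],[0.1,-1.25,3.1,0,255],[0.1,-1.25,3.1,0,255],[0.1,-1.25,3.1,0,255]]

```text
clock: 36.72
position: [536.0, 28.7, 144.6]
ee_rot: [3.141, 0.0, 1.571]
ft_force: [-0.1, -1.1, -1.0]
opening: 20.4
```

```bash
python3 -c "
from h import *
spots(); go(535.6,28.0,138.6,90)"
```

```text
36.725 [536.   28.7 144.6] [3.141 0.    1.571] [-0.1 -1.1 -1. ] 20.4
[331.  55.] 181 [440.1  76.3]
[192.6  75.8] 167 [452.6 -12.8]
[256.7 192.8] 36 [532.8  28.9]
[ 96.7 208.1] 108 [544.6 -88.8]
tip px pred [256.5 198.3] needle edge pred [256.5 194.3]
go [-0.07 -0.04  0.6 ] turn -0.0 from [536.   28.7 144.6] 90.0
```

Call:
step_arm:
  rows:
    - [[-0.05,-0.03,0.2,0,255],[-0.05,-0.03,0.35,0,255],[-0.05,-0.03,0.45,0,255],[-0.05,-0.03,0.55,0,255],[-0.05,-0.03,0.6,0,255],[-0.05,-0.03,0.6,0,255],[-0.05,-0.03,0.6,0,255]]

```text
clock: 37.65
position: [535.5, 28.2, 138.5]
ee_rot: [3.141, 0.0, 1.571]
ft_force: [-0.4, -0.7, 1.3]
opening: 20.6
```

Call:
step_arm:
  rows:
    - [[0,0,0.02,0,255],[0,0,0.02,0,255],[0,0,0.02,0,255],[0,0,0.02,0,255],[0,0,0.02,0,255],[0,0,0.02,0,255],[0,0,0.02,0,255]]

```text
clock: 38.52
position: [535.4, 28.2, 138.1]
ee_rot: [-3.142, 0.0, 1.571]
ft_force: [-1.0, 0.0, 3.0]
opening: 20.6
```

Call:
step_arm:
  rows:
    - [[0,0,-0.6,0,255],[0,0,-5,0,255],[0,0,-10,0,255],[0,0,-10.2,0,255],[0,0,-10.2,0,255]]

```text
clock: 39.15
position: [535.0, 28.2, 239.6]
ee_rot: [-3.141, 0.0, 1.571]
ft_force: [-0.1, 0.1, -2.6]
opening: 20.9
```

```bash
python3 -c "
from h import *
pose(); go(690.4,-55.4,240,90)
p=cam('wrist')
for r in reds(p,51): print(*r)
"
```

```text
39.15 [535.   28.2 239.6] [-3.141  0.     1.571] [-0.1  0.1 -2.6] 20.9
go [-8.36 15.54 -0.05] turn 0.0 from [535.   28.2 239.6] 90.0
[309.6  63.2] 78 [440.1  76.3]
[211.6  77.8] 74 [452.5 -12.7]
[256.8 166.2] 57 [535.6  28.7]
[137.8 176.4] 57 [546.  -90.4]
[  8.6 380.3] 107 [ 808.9 -280. ]
```

Readings done. Returning the probe.

Call:
step_arm:
  rows:
    - [[-4,6,0,0,255],[-8.4,12,0,0,255],[-8.4,15.5,0,0,255],[-8.4,15.5,0,0,255],[-8.4,15.5,0,0,255],[-8.4,15.5,0,0,255]]

```text
clock: 39.95
position: [689.2, -55.3, 240.2]
ee_rot: [-3.141, -0.0, 1.571]
ft_force: [-0.1, 0.5, -1.9]
opening: 20.4
```

```bash
python3 - <<'E'
from h import *
pose(); go(690.4,-55.4,95.6,90)
p=cam('wrist')
c=[round(v) for v in proj(p,[690.1,-54.7,70])]
g=cv2.cvtColor(p['image'],cv2.COLOR_RGB2GRAY)
# pocket = dark region in bright stand top
m=(g<190).astype(np.uint8)
sub=m[c[1]-19:c[1]+19,c[0]-22:c[0]+22]
n,_,st,ce=cv2.connectedComponentsWithStats(sub,connectivity=4)
print([(st[i],np.round(at(p,[st[i,0]+st[i,2]/2-.5+c[0]-22,st[i,1]+st[i,3]/2-.5+c[1]-19],70),1)) for i in range(1,n) if st[i,4]>100])
E
```

```text
39.95 [689.2 -55.3 240.2] [-3.141 -0.     1.571] [-0.1  0.5 -1.9] 20.4
go [-1.000e-02  1.300e-01  1.446e+01] turn 0.0 from [689.2 -55.3 240.2] 90.0
[(array([  8,   5,  28,  27, 691], dtype=int32), array([688.9, -55.1,  70. ]))]
```

Call:
step_arm:
  rows:
    - [[0,0.05,4,0,255],[0,0.05,7.2,0,255],[0,0.05,8.6,0,255],[0,0.05,9.6,0,255],[0,0.05,10.6,0,255],[0,0.05,11.6,0,255],[0,0.05,12.6,0,255],[0,0.05,13.4,0,255],[0,0.05,13.7,0,255],[0,0.05,13.7,0,255]]

```text
clock: 41.25
position: [690.8, -55.9, 103.0]
ee_rot: [-3.141, 0.0, 1.571]
ft_force: [0.4, -0.5, -2.1]
opening: 20.4
```

Call:
step_arm:
  rows:
    - [[0,0,0.3,0,255],[0,0,0.6,0,255],[0,0,0.75,0,255],[0,0,0.75,0,255],[0,0,0.75,0,255]]

```text
clock: 41.88
position: [690.9, -55.8, 95.6]
ee_rot: [-3.142, 0.0, 1.571]
ft_force: [0.1, 0.1, -0.9]
opening: 20.7
```

Call:
step_arm:
  rows:
    - [[0,0,0.1,0,255],[0,0,0.15,0,255],[0,0,0.15,0,255],[0,0,0.15,0,255]]

```text
clock: 42.38
position: [691.0, -55.9, 95.6]
ee_rot: [3.14, 0.0, 1.571]
ft_force: [-4.0, -0.1, 9.0]
opening: 20.7
```

Call:
step_arm:
  rows:
    - [[0,0,0,0,120],[0,0,0,0,120],[0,0,0,0,120],[0,0,0,0,120],[0,0,-5,0,120],[0,0,-10,0,120],[0,0,-14.5,0,120],[0,0,-14.5,0,120]]

```text
clock: 43.38
position: [692.6, -56.0, 243.4]
ee_rot: [3.135, 0.001, 1.571]
ft_force: [0.1, -0.8, 0.3]
opening: 45.6
```

```bash
python3 - <<'E'
from h import *
pose()
p=cam('wrist'); print([np.round(proj(p,[690.3,-55,z])) for z in (73,145)])
im=cv2.cvtColor(p['image'],cv2.COLOR_RGB2HSV)
m=cv2.inRange(im,(7,150,150),(17,255,255))[150:215,235:280]
n,_,st,ce=cv2.connectedComponentsWithStats(m); print([(st[i],ce[i]+[235,150]) for i in range(1,n) if st[i,4]>40])
go(455,40,240,90)
E
```

```text
43.375 [692.6 -56.  243.4] [3.135e+00 1.000e-03 1.571e+00] [ 0.1 -0.8  0.3] 45.6
[array([257., 167.]), array([258., 191.])]
[(array([  3,   0,  37,  28, 442], dtype=int32), array([256.26923077, 159.95475113])), (array([  0,  28,  45,  37, 830], dtype=int32), array([256.73373494, 195.30120482]))]
go [  9.59 -23.67  -0.  ] turn 0.0 from [691.7 -55.9 240.8] 90.0
```

Call:
step_arm:
  rows:
    - [[4,-6,0,0,120],[8,-12,0,0,120],[9.6,-18,0,0,120],[9.6,-23.7,0,0,120],[9.6,-23.7,0,0,120],[9.6,-23.7,0,0,120]]

```text
clock: 44.18
position: [453.6, 40.2, 238.9]
ee_rot: [3.141, 0.0, 1.571]
ft_force: [1.1, -1.0, 0.1]
opening: 45.2
```

```bash
cat >> h.py <<'E'
def dies(p):
    im=cv2.cvtColor(p['image'],cv2.COLOR_RGB2HSV); out=[]
    m=cv2.inRange(im,(0,0,135),(180,60,255))|cv2.inRange(im,(0,170,110),(6,255,255))|cv2.inRange(im,(174,170,110),(180,255,255))
    m=cv2.morphologyEx(m,cv2.MORPH_OPEN,np.ones((3,3)))
    for c in cv2.findContours(m,cv2.RETR_EXTERNAL,cv2.CHAIN_APPROX_NONE)[0]:
        if cv2.contourArea(c)<300: continue
        h=cv2.convexHull(c)[:,0].astype(float)
        P=np.array([at(p,u,51)[:2] for u in h]).astype(np.float32)
        (x,y),r=cv2.minEnclosingCircle(P); print('die?',np.round([x,y,2*r],1), 'px',np.round(h.mean(0)))
E
python3 - <<'E'
from h import *
pose(); p=cam('wrist'); save(p,'w11.png',s=1.5); dies(p)
for r in reds(p,51): print(*r)
q=cam('top'); im=cv2.cvtColor(q['image'],cv2.COLOR_RGB2HSV)
m=cv2.inRange(im,(50,120,60),(75,255,255))
n,_,st,ce=cv2.connectedComponentsWithStats(m); i=1+st[1:,4].argmax(); print(st[i],at(q,ce[i],5))
E
```

```text
44.175 [453.6  40.2 238.9] [3.141 0.    1.571] [ 1.1 -1.   0.1] 45.2
die? [ 705.8 -259.9   55.5] px [ 14. 360.]
die? [667.  -26.1  83.1] px [200. 341.]
die? [575.9 111.2  71.7] px [326. 271.]
die? [575.2 -32.   70.8] px [186. 270.]
die? [561.7 288.5  83. ] px [470. 262.]
die? [545.2  37.5  61.3] px [254. 248.]
die? [447.7  79.5  37. ] px [297. 161.]
die? [437.4  -8.4  50.7] px [203. 147.]
die? [ 489.6 -219.7  167. ] px [ 16. 219.]
die? [463.2 259.4 159. ] px [473. 151.]
die? [334.4 259.7  38.9] px [499.  30.]
[293.4 152.1] 60 [440.   76.3]
[202.6 164.6] 54 [452.5 -12.8]
[245.4 240.7] 44 [535.6  28.6]
[134.8 247. ] 40 [543. -90.]
[ 351  167   79   81 5987] [ 487.47824419 -333.81156836    5.        ]
```

View pics/w11.png

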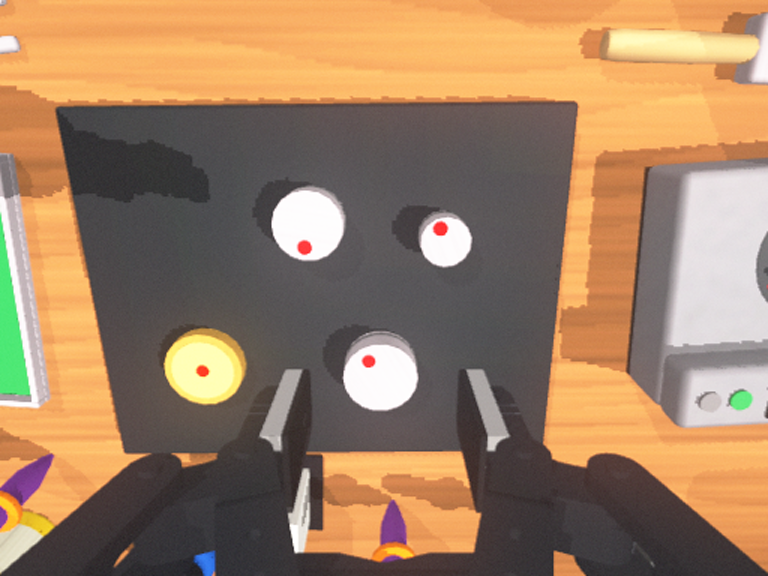

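Dies 34 at (445,240) and 47 at (308,224) are unmoved, and die 54 is at (381,376). Picking the 34 mm die first.

Call:
step_arm:
  rows:
    - [[4.05,-0.5,5,0,110],[4.05,-0.5,11,0,110],[4.05,-0.5,16,0,110],[4.05,-0.5,19,0,110],[4.05,-0.5,20.8,0,110],[4.05,-0.5,20.8,0,110],[4.05,-0.5,20.8,0,110]]

```text
clock: 45.15
position: [449.9, 80.6, 31.3]
ee_rot: [3.141, 0.0, 1.57]
ft_force: [0.4, -0.5, 0.0]
opening: 48.6
```

Call:
step_arm:
  rows:
    - [[0,0,0,0,180],[0,0,0,0,255],[0,0,0,0,255],[0,0,0,0,255],[0,0,0,0,255]]

```text
clock: 45.78
position: [449.9, 80.7, 32.1]
ee_rot: [3.139, -0.0, 1.571]
ft_force: [-0.7, -1.9, 6.2]
opening: 31.9
```

Call:
step_arm:
  rows:
    - [[0,0,-1,0,255],[0,0,-4,0,255],[0,0,-8,0,255],[0,0,-10,0,255],[0,0,-10,0,255]]

```text
clock: 46.4
position: [449.9, 80.9, 132.8]
ee_rot: [3.138, -0.001, 1.571]
ft_force: [-0.1, -0.0, -1.5]
opening: 32.3
```

```bash
python3 - <<'E'
from h import *
pose(); p=cam('wrist')
for r in reds(p,51): print(*r)
go(420,-333,130,90)
E
```

```text
46.4 [449.9  80.9 132.8] [ 3.138e+00 -1.000e-03  1.571e+00] [-0.1 -0.  -1.5] 32.3
[122.2 205.6] 123 [452.3 -12.6]
[246.1 263.9] 392 [498.5  73.2]
[ 42.5 311. ] 75 [539.9 -85.7]
go [-41.37  -2.91   0.14] turn 0.0 from [449.1  80.7 131.5] 90.0
```

Call:
step_arm:
  rows:
    - [[-41.4,-2.9,0,0,255],[-41.4,-2.9,0,0,255],[-41.4,-2.9,0,0,255],[-41.4,-2.9,0,0,255],[-41.4,-2.9,0,0,255],[-41.4,-2.9,0,0,255],[-41.4,-2.9,0,0,255],[-41.4,-2.9,0,0,255],[-41.4,-2.9,0,0,255],[-41.4,-2.9,0,0,255]]

```text
clock: 47.7
position: [419.8, -332.0, 130.7]
ee_rot: [-3.141, -0.001, 1.572]
ft_force: [0.6, 0.5, -1.7]
opening: 32.1
```

```bash
python3 - <<'E'
from h import *
pose(); p=cam('wrist'); go(420,-333,13,90)
im=cv2.cvtColor(p['image'],cv2.COLOR_RGB2HSV)
m=cv2.inRange(im,(45,100,50),(80,255,255))
ys,xs=np.nonzero(m)
for u in [(xs[ys.argmin()],ys.min()),(xs.min(),ys[xs.argmin()]),(xs.max(),ys[xs.argmax()]),(xs[ys.argmax()],ys.max())]: print(u,at(p,u,5)[:2])
E
```

```text
47.7 [ 419.8 -332.   130.7] [-3.141e+00 -1.000e-03  1.572e+00] [ 0.6  0.5 -1.7] 32.1
go [-1.00e-01  1.00e-02  1.18e+01] turn 0.1 from [ 420.  -332.1  131. ] 90.1
(np.int64(143), np.int64(148)) [ 389.97485222 -421.35599341]
(np.int64(143), np.int64(148)) [ 389.97485222 -421.35599341]
(np.int64(379), np.int64(165)) [ 403.64738447 -233.58648088]
(np.int64(302), np.int64(349)) [ 586.94029306 -287.4176957 ]
```

Call:
step_arm:
  rows:
    - [[0,0,5,0,255],[0,0,9,0,255],[0,0,10.6,0,255],[0,0,11.3,0,255],[0,0,11.7,0,255],[0,0,11.8,0,255],[0,0,11.8,0,255]]

```text
clock: 48.62
position: [420.2, -333.6, 13.8]
ee_rot: [3.141, 0.001, 1.571]
ft_force: [0.7, 0.2, -2.0]
opening: 31.9
```

Call:
step_arm:
  rows:
    - [[0,0,0,0,110],[0,0,0,0,110],[0,0,0,0,110],[0,0,-4,0,90],[0,0,-9,0,80],[0,0,-12,0,70],[0,0,-12,0,70]]

```text
clock: 49.5
position: [421.1, -334.3, 135.6]
ee_rot: [3.138, 0.003, 1.571]
ft_force: [0.1, 0.3, 0.7]
opening: 61.6
```

```bash
python3 - <<'E'
from h import *
pose(); p=cam('wrist')
for r in reds(p,31): print(*r)
go(438,-9.5,130,90)
E
```

```text
49.5 [ 421.1 -334.3  135.6] [3.138e+00 3.000e-03 1.571e+00] [0.1 0.3 0.7] 61.6
[252.  177.8] 118 [ 410.1 -338. ]
go [32.42  1.76  0.35] turn -0.0 from [ 420.4 -333.7  134. ] 90.0
```

Call:
step_arm:
  rows:
    - [[32.4,1.8,0.3,0,70],[32.4,1.8,0.3,0,70],[32.4,1.8,0.3,0,70],[32.4,1.8,0.3,0,70],[32.4,1.8,0.3,0,70],[32.4,1.8,0.3,0,70],[32.4,1.8,0.3,0,70],[32.4,1.8,0.3,0,70]]

```text
clock: 50.55
position: [437.7, -10.5, 129.7]
ee_rot: [-3.141, 0.001, 1.57]
ft_force: [0.3, -0.3, 0.2]
opening: 62.3
```

```bash
python3 - <<'E'
from h import *
pose(); p=cam('wrist'); dies(p)
for r in reds(p,51): print(*r)
go(438,-9.5,30,90)
E
```

```text
50.55 [437.7 -10.5 129.7] [-3.141e+00  1.000e-03  1.570e+00] [ 0.3 -0.3  0.2] 62.3
die? [542.4  35.2  65.6] px [307. 334.]
die? [496.6  54.8  52. ] px [350. 277.]
die? [496.  -77.1  51.5] px [161. 278.]
die? [ 510.7 -203.7  103.2] px [  8. 307.]
die? [435.4 -10.5  52.3] px [254. 198.]
[306.9 322.1] 83 [535.2  28.4]
go [0.12 0.03 9.98] turn -0.1 from [437.8 -10.6 129.8] 89.9
```

Call:
step_arm:
  rows:
    - [[0.05,0,4,0,70],[0.05,0,7,0,70],[0.05,0,9,0,70],[0.05,0,9.9,0,70],[0.05,0,9.9,0,70],[0.05,0,9.9,0,70]]

```text
clock: 51.35
position: [438.5, -9.2, 31.8]
ee_rot: [3.141, 0.0, 1.57]
ft_force: [-0.4, -0.5, 1.1]
opening: 62.1
```

Call:
step_arm:
  rows:
    - [[0,0,0,0,150],[0,0,0,0,255],[0,0,0,0,255],[0,0,0,0,255],[0,0,0,0,255]]

```text
clock: 51.98
position: [438.5, -9.0, 32.3]
ee_rot: [3.14, 0.001, 1.571]
ft_force: [-2.2, -2.1, 9.5]
opening: 44.7
```

Call:
step_arm:
  rows:
    - [[0,0,-1,0,255],[0,0,-4,0,255],[0,0,-8,0,255],[0,0,-10,0,255],[0,0,-10,0,255]]

```text
clock: 52.6
position: [438.8, -8.8, 132.7]
ee_rot: [3.138, 0.0, 1.571]
ft_force: [-0.5, -0.2, -3.3]
opening: 44.6
```

```bash
python3 - <<'E'
from h import *
pose(); go(480,-333,130,90)
E
```

```text
52.6 [438.8  -8.8 132.7] [3.138 0.    1.571] [-0.5 -0.2 -3.3] 44.6
go [-32.42   4.11   0.28] turn 0.0 from [438.8  -8.8 132.7] 90.0
```

Call:
step_arm:
  rows:
    - [[-32.4,4.1,0.1,0,255],[-32.4,4.1,0.1,0,255],[-32.4,4.1,0.1,0,255],[-32.4,4.1,0.1,0,255],[-32.4,4.1,0.1,0,255],[-32.4,4.1,0.1,0,255],[-32.4,4.1,0.1,0,255],[-32.4,4.1,0.1,0,255]]

```text
clock: 53.6
position: [478.3, -331.3, 129.5]
ee_rot: [-3.14, -0.001, 1.572]
ft_force: [0.1, 0.4, -4.1]
opening: 45.2
```

```bash
python3 - <<'E'
from h import *
pose(); go(480,-333,13.2,90)
E
```

```text
53.6 [ 478.3 -331.3  129.5] [-3.140e+00 -1.000e-03  1.572e+00] [ 0.1  0.4 -4.1] 45.2
go [-0.18  0.19 11.63] turn 0.0 from [ 478.3 -331.3  129.5] 90.0
```

Call:
step_arm:
  rows:
    - [[0,0.1,5,0,255],[0,0.1,9,0,255],[0,0.1,10.6,0,255],[0,0.1,11.3,0,255],[0,0.1,11.6,0,255],[0,0.1,11.6,0,255],[0,0.1,11.6,0,255]]

```text
clock: 54.48
position: [480.4, -333.2, 15.1]
ee_rot: [3.14, 0.001, 1.571]
ft_force: [-0.4, -0.4, -3.4]
opening: 45.0
```

Call:
step_arm:
  rows:
    - [[0,0,0,0,75],[0,0,0,0,75],[0,0,0,0,75],[0,0,-4,0,50],[0,0,-9,0,50],[0,0,-12,0,50],[0,0,-12,0,50]]

```text
clock: 55.35
position: [481.2, -333.7, 136.8]
ee_rot: [3.138, 0.003, 1.571]
ft_force: [-0.2, 0.3, -0.6]
opening: 68.5
```

```bash
python3 - <<'E'
from h import *
pose(); p=cam('wrist')
for r in reds(p,31): print(*r)
go(548,38,130,90)
E
```

```text
55.35 [ 481.2 -333.7  136.8] [3.138e+00 3.000e-03 1.571e+00] [-0.2  0.3 -0.6] 68.5
[250.9  94.3] 148 [ 410.2 -337.9]
[254.1 206.9] 108 [ 494.  -335.9]
go [37.12  6.76  0.47] turn -0.0 from [ 480.4 -333.2  135.1] 90.0
```

Both dies stand in the tray. Next is the 54 mm die; this move stops above it to measure.

Call:
step_arm:
  rows:
    - [[37.1,6.8,0,0,50],[37.1,6.8,0,0,50],[37.1,6.8,0,0,50],[37.1,6.8,0,0,50],[37.1,6.8,0,0,50],[37.1,6.8,0,0,50],[37.1,6.8,0,0,50],[37.1,6.8,0,0,50],[37.1,6.8,0,0,50]]

```text
clock: 56.52
position: [547.4, 37.0, 133.5]
ee_rot: [-3.14, 0.0, 1.569]
ft_force: [0.7, -0.5, 0.2]
opening: 68.7
```

```bash
python3 - <<'E'
from h import *
pose(); p=cam('wrist'); dies(p)
for r in reds(p,51): print(*r)
save(p,'w12.png',s=1)
go(548,38,30,90)
E
```

```text
56.525 [547.4  37.  133.5] [-3.14   0.     1.569] [ 0.7 -0.5  0.2] 68.7
die? [668.5 -21.6  81.6] px [178. 350.]
die? [611.  111.2  55.4] px [359. 276.]
die? [610.7 -38.6  55.2] px [152. 278.]
die? [545.  -87.8  42.5] px [ 79. 208.]
die? [546.4  36.6  59.1] px [256. 201.]
[243.6 185.4] 92 [535.   28.2]
[ 76.7 199.5] 115 [545. -88.]
go [ 0.12  0.05 10.38] turn -0.1 from [547.6  36.8 133.8] 89.9
```

View pics/w12.png

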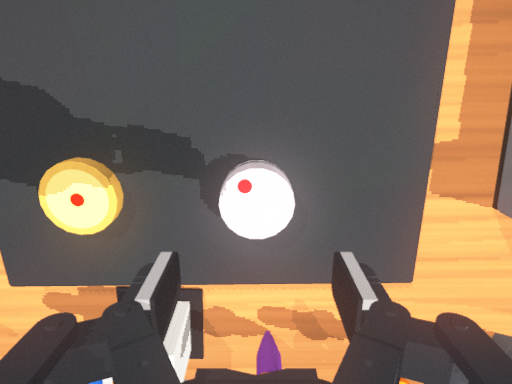

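Die 54's top centre is at (257,203), midway between the jaws at about (548,37).

Call:
step_arm:
  rows:
    - [[0,0.05,4,0,50],[0,0.05,7,0,50],[0,0.05,9,0,50],[0,0.05,10.3,0,50],[0,0.05,10.3,0,50],[0,0.05,10.3,0,50]]

```text
clock: 57.32
position: [549.0, 37.9, 31.9]
ee_rot: [3.14, 0.0, 1.57]
ft_force: [0.2, 0.1, -0.2]
opening: 68.3
```

Call:
step_arm:
  rows:
    - [[0,0,0,0,120],[0,0,0,0,255],[0,0,0,0,255],[0,0,0,0,255],[0,0,0,0,255]]

```text
clock: 57.95
position: [549.1, 38.0, 32.5]
ee_rot: [3.14, 0.0, 1.571]
ft_force: [-2.5, -1.7, 7.3]
opening: 51.8
```

Call:
step_arm:
  rows:
    - [[0,0,-1,0,255],[0,0,-4,0,255],[0,0,-8,0,255],[0,0,-10,0,255],[0,0,-10,0,255]]

```text
clock: 58.58
position: [549.3, 38.3, 132.8]
ee_rot: [3.139, -0.0, 1.571]
ft_force: [-0.5, -0.9, -4.9]
opening: 51.8
```

```bash
python3 - <<'E'
from h import *
pose(); go(545,-333,130,90)
E
```

```text
58.575 [549.3  38.3 132.8] [ 3.139 -0.     1.571] [-0.5 -0.9 -4.9] 51.8
go [-37.13  -0.43   0.27] turn 0.0 from [549.3  38.3 132.8] 90.0
```

Call:
step_arm:
  rows:
    - [[-37.1,-0.4,0,0,255],[-37.1,-0.4,0,0,255],[-37.1,-0.4,0,0,255],[-37.1,-0.4,0,0,255],[-37.1,-0.4,0,0,255],[-37.1,-0.4,0,0,255],[-37.1,-0.4,0,0,255],[-37.1,-0.4,0,0,255],[-37.1,-0.4,0,0,255]]

```text
clock: 59.7
position: [544.2, -331.4, 130.6]
ee_rot: [-3.141, -0.001, 1.572]
ft_force: [0.3, 0.3, -4.3]
opening: 51.6
```

```bash
python3 - <<'E'
from h import *
pose(); go(545,-333,13.2,90)
E
```

```text
59.7 [ 544.2 -331.4  130.6] [-3.141e+00 -1.000e-03  1.572e+00] [ 0.3  0.3 -4.3] 51.6
go [-0.17  0.09 11.74] turn 0.1 from [ 544.2 -331.4  130.6] 90.1
```

Call:
step_arm:
  rows:
    - [[0,0,5,0,255],[0,0,9,0,255],[0,0,10.6,0,255],[0,0,11.4,0,255],[0,0,11.8,0,255],[0,0,11.8,0,255],[0,0,11.8,0,255]]

```text
clock: 60.58
position: [544.9, -333.2, 14.1]
ee_rot: [3.14, 0.001, 1.571]
ft_force: [-0.7, -0.1, -3.7]
opening: 52.0
```

Call:
step_arm:
  rows:
    - [[0,0,0,0,50],[0,0,0,0,50],[0,0,0,0,50],[0,0,-4,0,50],[0,0,-9,0,50],[0,0,-15,0,120],[0,0,-21,0,120],[0,0,-21,0,120]]

```text
clock: 61.58
position: [546.3, -334.0, 228.9]
ee_rot: [3.134, 0.005, 1.571]
ft_force: [-0.2, -0.3, -0.6]
opening: 45.4
```

```bash
python3 - <<'E'
from h import *
pose(); p=cam('wrist')
for r in reds(p,31): print(*r)
save(p,'w13.png',s=1)
go(456.7,330.6,225,63.8)
E
```

```text
61.575 [ 546.3 -334.   228.9] [3.134 0.005 1.571] [-0.2 -0.3 -0.6] 45.4
[253.   12.1] 94 [ 410.3 -337.9]
[255.3 109.1] 71 [ 494.2 -336. ]
[249.6 147. ] 61 [ 531.2 -341.7]
[498.  166.9] 66 [551.6 -89.4]
go [66.4  -8.87 -0.13] turn 26.2 from [ 545.4 -333.4  225.8] 90.0
```

Call:
step_arm:
  rows:
    - [[66.4,-8.9,0,26.2,120],[66.4,-8.9,0,26.2,120],[66.4,-8.9,0,26.2,120],[66.4,-8.9,0,26.2,120],[66.4,-8.9,0,26.2,120],[66.4,-8.9,0,26.2,120],[66.4,-8.9,0,26.2,120],[66.4,-8.9,0,26.2,120],[66.4,-8.9,0,26.2,120],[66.4,-8.9,0,26.2,120]]

```text
clock: 62.88
position: [460.3, 287.5, 221.7]
ee_rot: [-3.141, 0.002, 1.114]
ft_force: [0.8, -0.1, -0.2]
opening: 45.4
```

```bash
python3 -c "
from h import *
pose(); go(456.7,330.6,225,63.8)"
```

```text
62.875 [460.3 287.5 221.7] [-3.141e+00  2.000e-03  1.114e+00] [ 0.8 -0.1 -0.2] 45.4
go [ 3.71 -2.22 -0.33] turn 0.0 from [460.3 287.5 221.7] 63.8
```

Call:
step_arm:
  rows:
    - [[3.7,-2.2,0,0,120],[3.7,-2.2,0,0,120],[3.7,-2.2,0,0,120],[3.7,-2.2,0,0,120]]

```text
clock: 63.38
position: [458.0, 327.6, 222.7]
ee_rot: [-3.141, 0.001, 1.112]
ft_force: [-0.2, 0.1, -0.1]
opening: 45.2
```

```bash
python3 -c "
from h import *
pose(); go(456.7,330.6,71,63.8)"
```

```text
63.375 [458.  327.6 222.7] [-3.141e+00  1.000e-03  1.112e+00] [-0.2  0.1 -0.1] 45.2
go [ 0.23 -0.25 15.17] turn -0.1 from [458.  327.6 222.7] 63.7
```

Call:
step_arm:
  rows:
    - [[0.15,-0.15,5,0,120],[0.15,-0.15,10,0,120],[0.15,-0.15,13,0,120],[0.15,-0.15,15.1,0,120],[0.15,-0.15,15.1,0,120],[0.15,-0.15,15.1,0,120]]

```text
clock: 64.12
position: [458.1, 330.5, 73.1]
ee_rot: [3.141, -0.001, 1.112]
ft_force: [-0.4, 0.2, -0.1]
opening: 45.1
```

Call:
step_arm:
  rows:
    - [[0,0,0,0,220],[0,0,0,0,255],[0,0,0,0,255],[0,0,0,0,255],[0,0,0,0,255]]

```text
clock: 64.75
position: [457.7, 330.6, 73.3]
ee_rot: [3.14, -0.001, 1.113]
ft_force: [-1.3, -3.8, 7.3]
opening: 12.6
```

Call:
step_arm:
  rows:
    - [[0,0,-0.1,-10,255],[0,0,-0.1,-20,255],[0,0,-0.1,-30,255],[0,0,-0.1,-40,255],[0,0,-0.1,-50,255],[0,0,-0.1,-60,255],[0,0,-0.1,-70,255],[0,0,-0.1,-80,255],[0,0,-0.1,-90,255],[0,0,-0.1,-90,255]]

```text
clock: 66.0
position: [457.3, 331.4, 73.4]
ee_rot: [3.141, -0.0, 2.684]
ft_force: [-1.1, 3.7, -1.8]
opening: 12.5
```

Call:
step_arm:
  rows:
    - [[0,0,0,0,255],[0,0,0,0,120],[0,0,0,0,120],[0,0,0,0,120],[0,0,-4,0,120],[0,0,-10,0,120],[0,0,-16,0,120],[0,0,-16,0,120]]

```text
clock: 67.0
position: [459.3, 331.9, 238.1]
ee_rot: [3.134, 0.004, 2.684]
ft_force: [0.3, -0.0, -0.1]
opening: 45.3
```

```bash
python3 - <<'E'
from h import *
pose(); p=cam('wrist'); q=cam('top'); s=cam('side')
a=cv2.resize(p['image'][60:260,120:392],(400,294)); b=cv2.resize(q['image'][70:270,60:440],(760,400)); 
c=cv2.resize(s['image'][150:384,180:420],None,fx=1.2,fy=1.2)
W=np.zeros((294,360,3),np.uint8); c=cv2.resize(c,(360,294))
o=np.vstack([np.hstack([a,c]),np.pad(b[:306],((0,0),(0,0),(0,0)))])
cv2.imwrite('pics/fin.png',cv2.resize(o[:,:,::-1],(760,600)))
b2=cv2.resize(q['image'][80:260,60:440],(760,300))
cv2.imwrite('pics/fin.png',np.vstack([np.hstack([a,c]),b2])[:,:,::-1])
E
```

```text
67.0 [459.3 331.9 238.1] [3.134 0.004 2.684] [ 0.3 -0.  -0.1] 45.3
```

View pics/fin.png

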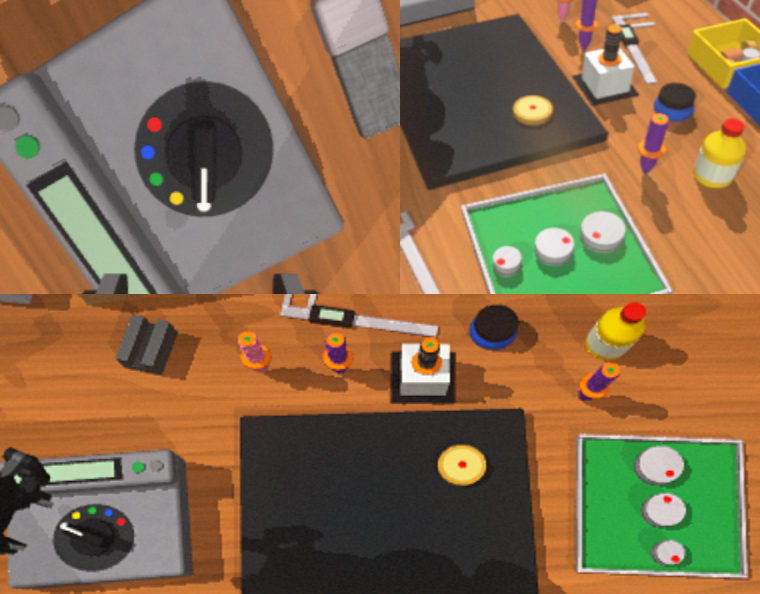

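The last view shows the pointer on white (203,205), three dies upright in the tray, the probe seated in its stand and the blank in place on the plate. Handing in.

```bash
python3 -c "
from cell import bot
print(bot.close_job())"
```

```text
the job is handed in; nothing more can be done
None
```

The job is handed in at about 67 s of the 210 s allowed; the system gave no verdict.

- **Readings:** With the selector on yellow I pressed the brass blank, then on blue the 34, 47 and 54 mm dies, in that order. The 40 mm die was not there. Each press was held about a second, with the force peaking at about 4–5 N. I worked out the needle travel (about 2–3 mm) from that force and did not read it directly.
- **Knocked die:** The 54 mm die had been knocked about 33 mm aside before its press. I found its spot again and pressed it where it then stood.
- **Last checks:** The final pictures show the probe down on its collar in the stand and all three dies upright in the tray. The pointer is on white, and the blank is still on the plate. None of the bystanders or look-alikes looked moved, and the gripper was clear of everything.
- **Small disagreement:** One measurement of the stand pocket was about 1 mm off an earlier one. The probe still went in and seated without trouble.

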